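# Comb the straw tray in order

## Task

Get the straw tray ready for service: take out the bar things left standing in it (jigger, tap nozzles) and put them in the bar caddy, then take the rake and comb it sideways across the tray until every steel straw lies down in a groove, and put the rake back in its rest. Last, pull the sprung squaring bar to the index lines, hold it there for about a second so that the straws stand square against the front wall, and let it go all the way back. The straws are clean: move them with the rake and the bar only, never with the fingers, and leave the pen and the screwdriver alone.

Things in the scene. Friction and masses are not known exactly. Their poses are not given: they have to be found in the camera images.
- straw_tray: fixed white tray, outside 174 x 326 mm; origin on the counter, x along the grooves, away from the robot to the squaring bar, y to the left. Insides of walls at x = -75 (front) and 87, y = -176 and 138 mm; walls 50 mm high, 6 thick. Flat strips 17 mm high at y = 52 to 138 (left) and -176 to -108 (right), eight grooves between
- groove_field (a point): middle of the grooved field of the tray at ridge height (tray x 0, y -28, z 17 mm). Grooves run along tray x, 21 mm pitch, 13.5 wide, 12 deep, ridges 7.5 wide; groove centres at tray y = 45.5, 24.5, 3.5, .. -101.5 mm. A straw pushed sideways drops into the first empty groove, its top then level with the ridges
- squaring_bar (a joint): travel of the sprung bar across the back of the tray (m): 0 at rest, grows as pulled to the front (tray -x), 0.034 at the index lines, stop 0.050. Spring 2.4 N at rest, 6.5 N at the lines; springs back if let go. Bar 12 mm thick, top 37 mm high, front face at tray x = 73 mm at rest, teeth down in the grooves push the straws lengthwise to the front wall
- bar_grip (a point): grip point on the squaring bar's black upright tab, 80 mm above the counter. The tab is 12 mm thick along tray x, 34 mm wide along tray y, 37 to 95 mm above the counter. Tray x = 79, y = 0 mm at rest
- bar_pointer (a point): white pointer line on the bar's right end shoe, on top of the tray's right wall (tray x = 79 mm at rest)
- tray_mark (a point): black index line on top of the tray's right wall (another on the left wall), tray x = 45 mm: where the pointer must be pulled to
- rake: hand rake, 220 g, upright; origin at the tine tips, middle; x along the row of tines, z up. Six black tines 9 x 14 mm, 28 long, row 89 mm long, too close for a straw to pass; bar above them 126 x 20 mm, z = 26 to 42 mm; wooden handle 36 (x) by 18 mm (y), z = 50 to 125. Grasp it across y, at z about 105 mm
- rake_rest: fixed grey rest, base 136 x 60 mm, two cheeks 112 mm apart (x) with notches 29 mm wide (y), 36 mm above the counter, between prongs 48 mm high, which take the ends of the rake's bar; tines along the rest's x, either way round. Origin under its centre; a rake at home has its origin 10 mm above that
- caddy: fixed black bar caddy, a low open box 170 mm (x) by 110 mm (y), 45 mm high, walls and floor 5 mm; origin under its centre
- jigger: steel double measuring cup, hourglass, 44 mm across, 87 mm tall, 90 g, starting upright on one of the tray's flat strips; origin at the middle of its foot, z along its axis (fingers meet it as a straight cylinder). None when absent
- nozzle_a: chromed tap nozzle, one of two alike, flange 29 mm across and 11 mm high at its foot, tube 18 mm across up to 62 mm, 45 g, starting upright on one of the tray's flat strips; origin at the middle of its foot, z along its axis. None when absent
- nozzle_b: chromed tap nozzle, one of two alike, flange 29 mm across and 11 mm high at its foot, tube 18 mm across up to 62 mm, 45 g, starting upright on one of the tray's flat strips; origin at the middle of its foot, z along its axis. None when absent
- tower_front (a point): fixed point in front of the tap tower, whose taps hang 0.2 to 0.5 m above the counter behind the tray: keep wrist and gripper body on the robot's side of it
- pen_blue: ball pen lying on the counter near its edge, 139 x 10 mm; not part of the job
- screwdriver: screwdriver lying on the counter near its edge, 192 x 27 mm; not part of the job
- straw_0: wide steel straw, round, 12 mm across, 110 mm long, 30 g; origin at the middle of its axis, x along its length. Starts skewed on the tray's ridges or on other straws. Origin 11 mm above the tray's underside when down in a groove, 23 mm on the ridges. 5 to 7 are present, an absent one reads None
- straw_1: wide steel straw, round, 12 mm across, 110 mm long, 30 g; origin at the middle of its axis, x along its length. Starts skewed on the tray's ridges or on other straws. Origin 11 mm above the tray's underside when down in a groove, 23 mm on the ridges. 5 to 7 are present, an absent one reads None
- straw_2: wide steel straw, round, 12 mm across, 110 mm long, 30 g; origin at the middle of its axis, x along its length. Starts skewed on the tray's ridges or on other straws. Origin 11 mm above the tray's underside when down in a groove, 23 mm on the ridges. 5 to 7 are present, an absent one reads None
- straw_3: wide steel straw, round, 12 mm across, 110 mm long, 30 g; origin at the middle of its axis, x along its length. Starts skewed on the tray's ridges or on other straws. Origin 11 mm above the tray's underside when down in a groove, 23 mm on the ridges. 5 to 7 are present, an absent one reads None
- straw_4: wide steel straw, round, 12 mm across, 110 mm long, 30 g; origin at the middle of its axis, x along its length. Starts skewed on the tray's ridges or on other straws. Origin 11 mm above the tray's underside when down in a groove, 23 mm on the ridges. 5 to 7 are present, an absent one reads None
- straw_5: wide steel straw, round, 12 mm across, 110 mm long, 30 g; origin at the middle of its axis, x along its length. Starts skewed on the tray's ridges or on other straws. Origin 11 mm above the tray's underside when down in a groove, 23 mm on the ridges. 5 to 7 are present, an absent one reads None
- straw_6: wide steel straw, round, 12 mm across, 110 mm long, 30 g; origin at the middle of its axis, x along its length. Starts skewed on the tray's ridges or on other straws. Origin 11 mm above the tray's underside when down in a groove, 23 mm on the ridges. 5 to 7 are present, an absent one reads None
Not all that is in view belongs to the job. Leave any pink look-alike of the jigger alone.

How it is judged:
By the outcome, as a careful person would: the job done as asked, in the order asked, and still so for the second after the job is handed in, with the robot touching nothing.
Of jigger, nozzle_a, nozzle_b only 2 to 3 are there at a start; the rules pass over those that are not, and their reading is None.
Of straw_4, straw_5, straw_6 only 1 to 3 are there at a start; the rules pass over those that are not, and their reading is None.
At some moment in a run one of nozzle_a, nozzle_b may be knocked a few centimetres aside while the robot is not near it.
Once in a run the grip may slacken for a moment while it holds something.
It also fails if it takes over 210 s, if anything falls off the work surface, if the arm or the gripper's body presses on something with over 40 N, if the wrist force passes 120 N, or if a joint passes its speed limit or range.

## Robot

A 7-joint arm with a two-finger parallel gripper is mounted at the origin on a cart in front of the work surface, level with it; the furniture and walls round the work are solid. World frame = base frame: x ahead of the robot, y to its left, z up, the work surface at z = 0. Lengths are in m, angles in rad, forces in N, time in s.
With the tool pointing down it reaches from about 0.425 to 1.025 m from the base axis. Payload 3.6 kg.
Tool frame: the origin (TCP) lies on the centre line of the jaws, within the pads' length; the fingertips stand 17 mm ahead of it and the grasp point (between the pads) lies 2 mm behind it; z points along the fingers, y is the line along which they close (so a half turn about z gives the same grasp; the last joint's range is limited). The gripper opens to 85 mm and grips with 20 to 120 N. Pads are 22 mm wide; open, the fingers measure 114 mm over their backs; the gripper's body (76 mm by 85 mm) begins 54 mm behind the grasp point. The pads swing forward as they close: fully open they stand 13 mm farther back than shut.
Start: joints at [-1.442, 0.591, 0.048, 1.609, -0.033, 0.943, -0.034], TCP at [0.159, 0.707, 0.248] pointing down, gripper open.
Joint ranges: [-2.69, 2.69], [-0.47, 2.24], [-1.27, 1.36], [0.19, 2.51], [-1.53, 4.68], [0.08, 2.07], [-3.09, 3.09]. Speed limits (rad/s): [2.57, 2.57, 3.14, 3.14, 3.14, 3.14, 3.14].

## Interface

Orientations are given as a unit quaternion [w, x, y, z].
In Python, from rig import robot gives the robot as it stands.
- The arm moves only by the tool drive_tool, never from a script. Its argument "steps" is a list that holds one entry, the list of rows, each a list of 7 numbers: the shift along the tool's x, y, z as a fraction of full scale, then the turn, a rotation vector about the tool's x, y, z as a fraction of full scale, then the opening, from -1 (shut) to 1 (fully open), so that 0 is half open. A call has exactly 8 rows; each row is the pose to reach, as a shift and turn from the pose commanded when the call began, along the tool's axes at that moment; what a row does not reach only later rows make up. Full scale, the value 1, is 0.1 m for a shift and 30 degrees for a turn. A row lasts 1/8 s, in which the tool goes at most 62.5 mm and 10.7 degrees, less where a joint would pass 70% of its speed; a pose out of reach is approached as far as the arm can. A call with a number of a shift or a turn outside -1 to 1 is refused whole. A call with a gripper value outside its range is refused whole. The fingers move at their own pace and stop on an object; "squeeze" is the grip in N (left out, the last holds). Time passes only in rows, so rows that repeat a pose let the fingers close, or fill a call up. It gives the time, the measured TCP pose, the force, the opening and the grip force at its end, in the units of the state.
- robot.sense(): the state, without advancing time (a new reading comes with each control period).
- robot.read_camera(name): name is "side" or "top"; returns (picture, depth): 420x560x3 uint8, red, green, blue; 420x560 float32, m along the optical axis (not along the pixel's ray), 0 where there is no reading.
- robot.get_calibration(name): a dict with "mtx" (3x3 intrinsics, pixels), "dist" ([k1, k2, p1, p2, k3] as OpenCV has them; the pictures are not rectified), "extrinsics" (4x4, takes a point from camera to world coordinates). Camera axes: x right, y down, z forward; pixel columns grow to the right and rows downward; lengths in m; the calibration is good to about 2 mm. A picture is of the moment at which its call begins. get_calibration takes no time and is no camera call.
- robot.finish_job(): hands the job in; it is judged then, once.
The state is a dict: "time_s": time; "joint_positions": joint angles; "qvel": joint speeds; "effort": joint torques, N m; "position": TCP position; "tool_rot": TCP orientation; "force": force on the tool from outside, world axes, zero at the start; "ft_torque": the same for the moment, N m; "gripper_width": finger opening in m; "grip_force": force on a finger pad.
Only numpy, scipy, OpenCV 4.12 (cv2) and the standard library are available. Lean on these libraries where they do the work, as an engineer would, in place of code of your own. Each camera call takes 0.05 s, during which the arm holds its last target. There are 200 camera calls.

## Working session

There is one attempt and no reset: what is moved stays moved. The work goes in short steps, Python scripts to look and compute and a tool call to move; the robot and the scene stay as the last step left them, time stands still between calls to the robot, and variables do not carry over. Pictures are saved under pics/ and viewed, at most 14 in all, crops included, and the job is handed in when it is done.

Besides the shell and the picture viewer there is one more tool, called by a JSON object that holds its "op" and its "data". drive_tool: Moves the arm, as the interface text tells. Its arguments: {"type":"object","properties":{"steps":{"type":"array","items":{"type":"array","items":{"type":"array","items":{"type":"number","minimum":-1,"maximum":1}}}},"squeeze":{"type":"number"}},"required":["steps"]}

```bash
mkdir -p pics; cat > h.py <<'E'
import numpy as np, cv2
from rig import robot
def cap(n,tag):
    im,d=robot.read_camera(n); np.savez(f'/tmp/{n}.npz',im=im,d=d); 
    cv2.imwrite(f'pics/{tag}.png',im[:,:,::-1]); return im,d
def load(n):
    z=np.load(f'/tmp/{n}.npz'); return z['im'],z['d']
def ray(n,u,v):
    c=robot.get_calibration(n); p=cv2.undistortPoints(np.array([[[u,v]]],float),np.array(c['mtx']),np.array(c['dist']))[0,0]
    E=np.array(c['extrinsics']); return E[:3,3],E[:3,:3]@np.array([p[0],p[1],1])
def atz(n,u,v,z):
    o,r=ray(n,u,v); return o+r*(z-o[2])/r[2]
def atd(n,u,v,d=None,w=1):
    if d is None: d=load(n)[1]
    D=d[v-w:v+w+1,u-w:u+w+1]; D=D[D>0]; o,r=ray(n,u,v); return o+r*np.median(D)
def proj(n,P):
    c=robot.get_calibration(n);E=np.linalg.inv(np.array(c['extrinsics']))
    return cv2.projectPoints(np.atleast_2d(P).astype(float),cv2.Rodrigues(E[:3,:3])[0],E[:3,3],np.array(c['mtx']),np.array(c['dist']))[0][:,0]
def crop(n,tag,u0,v0,u1,v1,s):
    im=load(n)[0][v0:v1,u0:u1,::-1]; cv2.imwrite(f'pics/{tag}.png',cv2.resize(im,None,fx=s,fy=s,interpolation=cv2.INTER_CUBIC))
E
python3 - <<'E'
from h import *
np.set_printoptions(precision=3,suppress=True)
for n in('top','side'):
    cap(n,n+'0'); c=robot.get_calibration(n); print(c['mtx'],c['extrinsics'])
a=cv2.imread('pics/top0.png');cv2.imwrite('pics/top0.png',cv2.resize(a,(800,600)))
s=robot.sense();print(s)
E
```

```text
[[492.63    0.    274.308]
 [  0.    492.63  201.947]
 [  0.      0.      1.   ]] [[ 0.008 -0.986  0.164  0.285]
 [-1.    -0.008 -0.     0.001]
 [ 0.002 -0.164 -0.986  1.625]
 [ 0.     0.     0.     1.   ]]
[[437.267   0.    274.632]
 [  0.    437.267 210.052]
 [  0.      0.      1.   ]] [[ 0.454 -0.733  0.506 -0.098]
 [-0.891 -0.375  0.256 -0.314]
 [ 0.002 -0.567 -0.824  1.146]
 [ 0.     0.     0.     1.   ]]
{'time_s': 0.1, 'joint_positions': array([-1.442,  0.592,  0.048,  1.61 , -0.033,  0.943, -0.034]), 'qvel': array([-0.001, -0.002,  0.   , -0.002, -0.001,  0.   ,  0.001]), 'effort': array([  0.005, -55.   ,   1.553, -19.882,   0.01 ,   0.004,   0.   ]), 'position': array([0.159, 0.707, 0.247]), 'tool_rot': array([-0.   ,  0.111,  0.994, -0.001]), 'force': array([-0.259,  0.549, -0.064]), 'ft_torque': array([-0.005,  0.03 ,  0.02 ]), 'grip_force': 0.0, 'gripper_width': 0.08533721210114117}
```

View pics/top0.png

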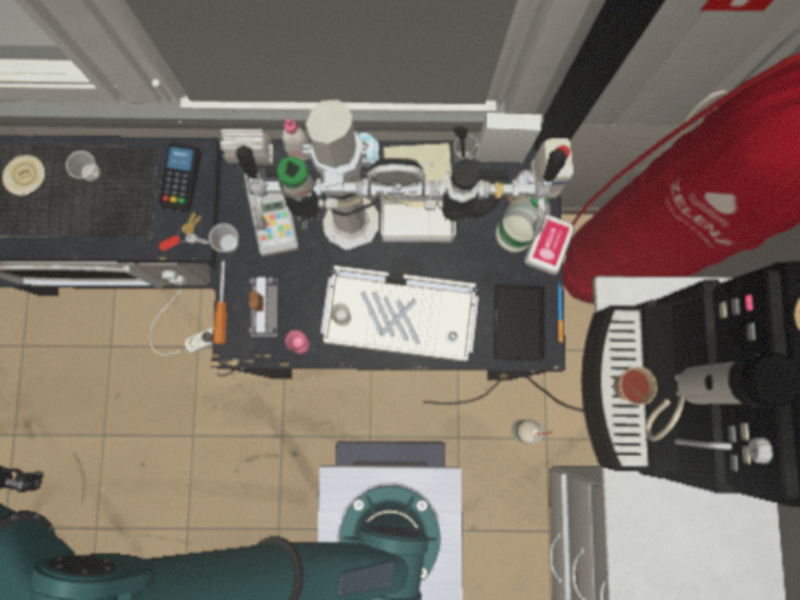

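View pics/side0.png

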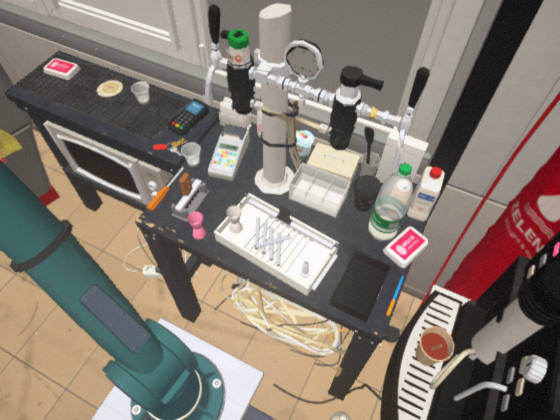

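The top view (800 px scale) shows the tray at (400,313) with a steel cup at (341,313), which is the jigger, and one nozzle at (452,336). The pink cup at (296,342) is outside the tray and is the decoy, so I'll leave it. The rake in its rest is at (262,305), the caddy is at (520,320), and the pen and screwdriver sit at the table ends. I'll enlarge to confirm.

```bash
python3 - <<'E'
from h import *
crop('top','t1',145,180,405,265,3.05)
crop('side','s1',140,170,400,310,3.05)
E
```

```text
(no output)
```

View pics/t1.png

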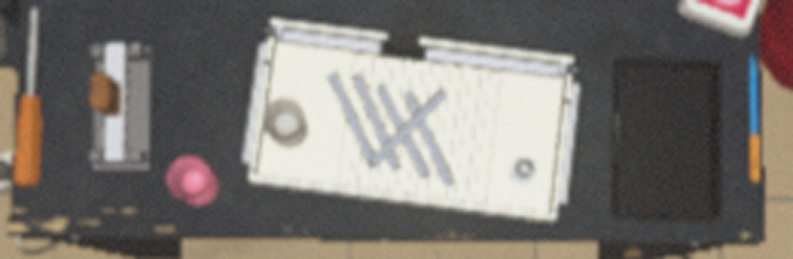

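View pics/s1.png

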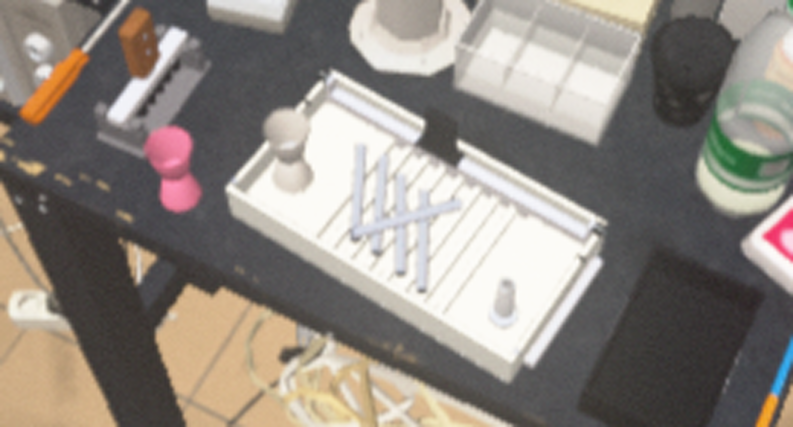

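The crops confirm the objects: steel jigger at crop-top (287,122), a single nozzle at (524,168), and five straws (four roughly parallel, one lying across). The rake handle is at (104,92), the caddy at (665,138) and the black tab at (403,47). Next I'll work out the poses.

```bash
cat >> h.py <<'E'
def cloud(n,d=None):
    if d is None: d=load(n)[1]
    c=robot.get_calibration(n);E=np.array(c['extrinsics'])
    v,u=np.mgrid[0:420,0:560]; p=cv2.undistortPoints(np.stack([u,v],-1).reshape(-1,1,2).astype(float),np.array(c['mtx']),np.array(c['dist']))[:,0]
    P=np.c_[p,np.ones(len(p))]*d.reshape(-1,1); P=P@E[:3,:3].T+E[:3,3]; P[d.reshape(-1)==0]=np.nan
    return P.reshape(420,560,3)
E
python3 - <<'E'
from h import *
np.set_printoptions(precision=4,suppress=True)
T=lambda u,v,z:print('T',(u,v),atz('top',145+u/3.05-.5+.16,180+v/3.05-.34,z))
S=lambda u,v,z:print('S',(u,v),atz('side',140+u/3.05-.34,170+v/3.05-.34,z))
print('tray corners z=.05 FL FR BR BL'); 
for p in [(249,184),(556,219),(577,70)]: T(*p,.05)
for p in [(229,190),(512,360),(604,232),(331,75)]: S(*p,.05)
print('jig'); T(287,122,.087);S(289,126,.087);S(293,188,.0185)
print('noz'); T(524,168,.079);S(507,281,.079);S(503,318,.022)
print('handle'); T(104,92,.135);S(145,20,.135)
print('rest'); [T(*p,.048) for p in [(93,46),(146,46),(93,162),(146,165)]]
print('caddy'); [T(*p,.045) for p in [(615,60),(719,62),(612,216),(717,218)]]
print('tab');T(403,40,.095);S(442,115,.095)
print('straws T')
for a,b in [((334,74),(373,163)),((359,76),(396,167)),((383,88),(424,176)),((410,95),(449,183)),((372,161),(442,92))]:
    T(*a,.025);T(*b,.025)
print('straws S')
for a,b in [((360,146),(357,235)),((382,157),(376,250)),((401,178),(400,272)),((424,191),(421,289)),((355,233),(460,204))]:
    S(*a,.025);S(*b,.025)
from collections import OrderedDict
for n in('top','side'):
    C=cloud(n); m=(C[...,0]>.4)&(C[...,0]<.8)&(abs(C[...,1])<.25)
    for nm,lo,hi in [('wall',.043,.056)]:
        Q=C[m&(C[...,2]>lo)&(C[...,2]<hi)]
        print(n,len(Q),Q.min(0),Q.max(0)); print(cv2.boxPoints(cv2.minAreaRect((Q[:,:2]*1000).astype(np.float32))))
print(np.nanmedian(np.array([cloud('top')[v-1:v+2,u-1:u+2,2] for u,v in [(340,240),(250,210),(363,226)]]),axis=(1,2)))
E
```

```text
tray corners z=.05 FL FR BR BL
T (249, 184) [0.4234 0.153  0.05  ]
T (556, 219) [ 0.3894 -0.1687  0.05  ]
T (577, 70) [ 0.5474 -0.1926  0.05  ]
S (229, 190) [0.4254 0.1477 0.05  ]
S (512, 360) [ 0.3883 -0.1691  0.05  ]
S (604, 232) [ 0.547  -0.1921  0.05  ]
S (331, 75) [0.5911 0.1271 0.05  ]
jig
T (287, 122) [0.4845 0.1118 0.087 ]
S (289, 126) [0.4959 0.1186 0.087 ]
S (293, 188) [0.4714 0.1057 0.0185]
noz
T (524, 168) [ 0.4396 -0.1331  0.079 ]
S (507, 281) [ 0.4433 -0.137   0.079 ]
S (503, 318) [ 0.4353 -0.1404  0.022 ]
handle
T (104, 92) [0.5071 0.2921 0.135 ]
S (145, 20) [0.5135 0.2861 0.135 ]
rest
T (93, 46) [0.5695 0.3228 0.048 ]
T (146, 46) [0.57   0.2664 0.048 ]
T (93, 162) [0.4456 0.3177 0.048 ]
T (146, 165) [0.4428 0.2619 0.048 ]
caddy
T (615, 60) [ 0.5594 -0.2338  0.045 ]
T (719, 62) [ 0.5581 -0.3445  0.045 ]
T (612, 216) [ 0.3934 -0.2279  0.045 ]
T (717, 218) [ 0.3922 -0.3377  0.045 ]
tab
T (403, 40) [ 0.57   -0.0072  0.095 ]
S (442, 115) [ 0.5695 -0.0091  0.095 ]
straws T
T (334, 74) [0.5451 0.0666 0.025 ]
T (373, 163) [0.4491 0.0235 0.025 ]
T (359, 76) [0.5431 0.0396 0.02
[... 276 characters left out ...]

S (360, 146) [0.5421 0.068  0.025 ]
S (357, 235) [0.45   0.0217 0.025 ]
S (382, 157) [0.5405 0.042  0.025 ]
S (376, 250) [ 0.4438 -0.0023  0.025 ]
S (401, 178) [0.5271 0.0137 0.025 ]
S (400, 272) [ 0.4332 -0.0337  0.025 ]
S (424, 191) [ 0.524  -0.0134  0.025 ]
S (421, 289) [ 0.4261 -0.0595  0.025 ]
S (355, 233) [0.4511 0.0245 0.025 ]
S (460, 204) [ 0.5267 -0.0516  0.025 ]
top 824 [ 0.4    -0.2492  0.043 ] [0.7664 0.2499 0.056 ]
[[ 398.4579  248.6533]
 [ 400.6122 -250.3502]
 [ 767.0574 -248.7682]
 [ 764.9031  250.2353]]
side 1248 [ 0.4002 -0.2496  0.043 ] [0.7895 0.2499 0.056 ]
[[ 399.3555 -248.4417]
 [ 787.1734 -250.2218]
 [ 789.468   249.6907]
 [ 401.6501  251.4708]]
[0.0012 0.0134 0.0009]
```

{"op": "drive_tool", "data": {"steps": [[[-0.09,-0.11,0,0,0,-0.05,1],[-0.18,-0.22,0,0,0,-0.1,1],[-0.27,-0.33,0,0,0,-0.16,1],[-0.36,-0.43,0,0,0,-0.22,1],[-0.45,-0.54,0,0,0,-0.28,1],[-0.54,-0.65,0,0,0,-0.34,1],[-0.63,-0.76,0,0,0,-0.42,1],[-0.71,-0.87,0,0,0,-0.42,1]]]}}

```text
time_s: 1.1
position: [0.2107, 0.6051, 0.2484]
tool_rot: [0.0, 0.001, 1.0, -0.0]
force: [0.2, 0.5, 0.9]
gripper_width: 0.0854
grip_force: 0.0
```

```bash
cat > ov.py <<'E'
import sys
from h import *
def tray(ox,oy,yaw):
    c,s=np.cos(yaw),np.sin(yaw); R=np.array([[c,-s,0],[s,c,0],[0,0,1]])
    return lambda P:np.atleast_2d(P)@R.T+[ox,oy,0]
def draw(n,im,f,s,o):
    def ln(a,b,col):
        p=(proj(n,f(np.array([a,b],float)/1000))-o+.5)*s
        cv2.line(im,*[tuple(int(x) for x in q*8) for q in p],col,1,cv2.LINE_AA,3)
    for a,b in [((-81,144),(-81,-182)),((-81,-182),(93,-182)),((93,-182),(93,144)),((93,144),(-81,144))]: ln((*a,50),(*b,50),(0,0,255))
    for y in np.arange(45.5,-110,-21): ln((-75,y,17),(70,y,17),(255,0,0))
    ln((79,17,95),(79,-17,95),(0,200,0))
E
python3 - <<'E'
from ov import *
C=cloud('top');P=C[(C[...,0]>.45)&(abs(C[...,1])<.25)&(C[...,2]>.15)&(C[...,2]<.6)];print('tower min x',np.sort(P[:,0])[:20:4])
print(robot.sense()['position'],robot.sense()['tool_rot'])
print(atz('top',145+287/3.05-.34,180+122/3.05-.34,.104))
print(atz('side',140+289/3.05-.34,170+126/3.05-.34,.104))
f=tray(.491,.0005,np.radians(-6.4))
for n,u0,v0,u1,v1 in [('top',220,180,345,260),('side',205,180,350,300)]:
    im=load(n)[0][v0:v1,u0:u1,::-1].copy(); im=cv2.resize(im,None,fx=5,fy=5,interpolation=cv2.INTER_CUBIC)
    draw(n,im,f,5,np.array([u0,v0])); cv2.imwrite(f'pics/ov_{n}.png',im)
a,b=[cv2.imread(f'pics/ov_{n}.png') for n in('top','side')]
b=cv2.resize(b,(625,int(625*b.shape[0]/b.shape[1])));
print(a.shape,b.shape);cv2.imwrite('pics/ov.png',np.vstack([cv2.resize(a,None,fx=.7,fy=.7)[:, :438],cv2.resize(b,(438,int(438*b.shape[0]/625)))])[:600] )
E
```

```text
tower min x [0.60140256 0.60308574 0.6039689  0.60441839 0.60449959]
[0.2107218  0.60508401 0.24842856] [ 1.41819381e-04  1.48599908e-03  9.99998862e-01 -2.18349598e-04]
[0.48228615 0.1105671  0.104     ]
[0.48639172 0.11163327 0.104     ]
(400, 625, 3) (517, 625, 3)
```

View pics/ov_top.png

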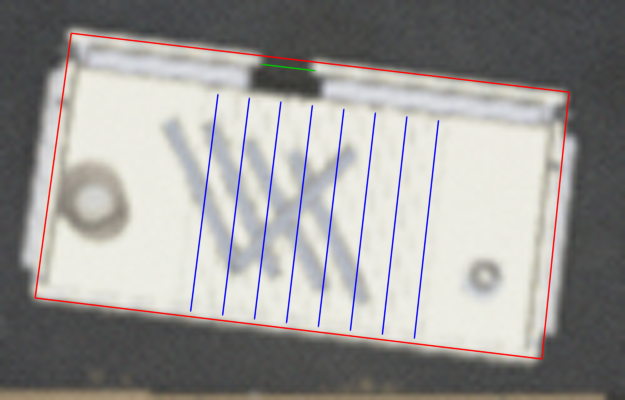

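The overlay fits to within about 2 mm: the red outline sits on the tray edges, the tab is at (285,75), the jigger at (95,202) and the nozzle at (484,275). Moving to the jigger.

{"op": "drive_tool", "data": {"steps": [[[-0.07,-0.12,0,0,0,0,1],[-0.14,-0.25,0,0,0,0,1],[-0.2,-0.37,0,0,0,0,1],[-0.27,-0.5,0,0,0,0,1],[-0.34,-0.62,0,0,0,0,1],[-0.4,-0.74,0,0,0,0,1],[-0.47,-0.87,0,0,0,0,1],[-0.54,-0.99,0,0,0,0,1]]]}}

```text
time_s: 2.1
position: [0.2639, 0.5068, 0.2483]
tool_rot: [0.0, 0.001, 1.0, -0.0]
force: [-0.4, -0.0, 0.2]
gripper_width: 0.0856
grip_force: 0.0
```

{"op": "drive_tool", "data": {"steps": [[[-0.07,-0.12,0,0,0,0,1],[-0.14,-0.25,0,0,0,0,1],[-0.2,-0.37,0,0,0,0,1],[-0.27,-0.5,0,0,0,0,1],[-0.34,-0.62,0,0,0,0,1],[-0.4,-0.74,0,0,0,0,1],[-0.47,-0.87,0,0,0,0,1],[-0.54,-0.99,0,0,0,0,1]]]}}

```text
time_s: 3.1
position: [0.3177, 0.4076, 0.2483]
tool_rot: [0.0, 0.001, 1.0, -0.0]
force: [-0.4, 0.4, -0.1]
gripper_width: 0.0853
grip_force: 0.0
```

{"op": "drive_tool", "data": {"steps": [[[-0.07,-0.12,0,0,0,0,1],[-0.14,-0.25,0,0,0,0,1],[-0.2,-0.37,0,0,0,0,1],[-0.27,-0.5,0,0,0,0,1],[-0.34,-0.62,0,0,0,0,1],[-0.4,-0.74,0,0,0,0,1],[-0.47,-0.87,0,0,0,0,1],[-0.54,-0.99,0,0,0,0,1]]]}}

```text
time_s: 4.1
position: [0.3715, 0.3086, 0.2483]
tool_rot: [0.0, 0.001, 1.0, -0.0]
force: [-0.5, 1.1, -0.1]
gripper_width: 0.0855
grip_force: 0.0
```

{"op": "drive_tool", "data": {"steps": [[[-0.07,-0.12,0,0,0,0,1],[-0.14,-0.25,0,0,0,0,1],[-0.2,-0.37,0,0,0,0,1],[-0.27,-0.5,0,0,0,0,1],[-0.34,-0.62,0,0,0,0,1],[-0.4,-0.74,0,0,0,0,1],[-0.47,-0.87,0,0,0,0,1],[-0.54,-0.99,0,0,0,0,1]]]}}

```text
time_s: 5.1
position: [0.4253, 0.2094, 0.2483]
tool_rot: [0.0, 0.001, 1.0, -0.0]
force: [-0.4, 0.0, 0.1]
gripper_width: 0.0855
grip_force: 0.0
```

{"op": "drive_tool", "data": {"steps": [[[-0.07,-0.12,0,0,0,0,1],[-0.14,-0.25,0,0,0,0,1],[-0.2,-0.37,0,0,0,0,1],[-0.27,-0.5,0,0,0,0,1],[-0.34,-0.62,0,0,0,0,1],[-0.4,-0.74,0,0,0,0,1],[-0.47,-0.87,0,0,0,0,1],[-0.54,-0.99,0,0,0,0,1]]]}}

```text
time_s: 6.1
position: [0.4791, 0.1104, 0.2483]
tool_rot: [0.0, 0.001, 1.0, -0.0]
force: [-0.3, -0.4, -0.7]
gripper_width: 0.0857
grip_force: 0.0
```

{"op": "drive_tool", "data": {"steps": [[[-0.03,0,0.11,0,0,0,1],[-0.03,0,0.22,0,0,0,1],[-0.03,0,0.33,0,0,0,1],[-0.03,0,0.45,0,0,0,1],[-0.03,0,0.56,0,0,0,1],[-0.03,0,0.68,0,0,0,1],[-0.03,0,0.79,0,0,0,1],[-0.03,0,0.9,0,0,0,1]]]}}

```text
time_s: 7.1
position: [0.4818, 0.1113, 0.1576]
tool_rot: [0.0, 0.001, 1.0, 0.0]
force: [0.1, -0.4, -0.1]
gripper_width: 0.0855
grip_force: 0.0
```

{"op": "drive_tool", "data": {"steps": [[[0,0,0.11,0,0,0,1],[0,0,0.22,0,0,0,1],[0,0,0.33,0,0,0,1],[0,0,0.45,0,0,0,1],[0,0,0.56,0,0,0,1],[0,0,0.68,0,0,0,1],[0,0,0.76,0,0,0,1],[0,0,0.76,0,0,0,1]]]}}

```text
time_s: 8.1
position: [0.4813, 0.1111, 0.0816]
tool_rot: [-0.001, 0.001, 1.0, -0.0]
force: [-0.1, 0.4, 1.1]
gripper_width: 0.0856
grip_force: 0.0
```

{"op": "drive_tool", "data": {"steps": [[[0,0,0,0,0,0,-1],[0,0,0,0,0,0,-1],[0,0,0,0,0,0,-1],[0,0,0,0,0,0,-1],[0,0,0,0,0,0,-1],[0,0,0,0,0,0,-1],[0,0,0,0,0,0,-1],[0,0,0,0,0,0,-1]]], "squeeze": 45}}

```text
time_s: 9.1
position: [0.4821, 0.1115, 0.0828]
tool_rot: [0.0, 0.001, 1.0, 0.0]
force: [-0.3, 1.0, 6.0]
gripper_width: 0.0434
grip_force: 45.5
```

{"op": "drive_tool", "data": {"steps": [[[0,0,-0.1,0,0,0,-1],[0,0,-0.2,0,0,0,-1],[0,0,-0.3,0,0,0,-1],[0,0,-0.4,0,0,0,-1],[0,0,-0.5,0,0,0,-1],[0,0,-0.6,0,0,0,-1],[0,0,-0.7,0,0,0,-1],[0,0,-0.75,0,0,0,-1]]]}}

```text
time_s: 10.1
position: [0.482, 0.1113, 0.1581]
tool_rot: [0.0, 0.001, 1.0, 0.0]
force: [0.8, -0.2, -1.3]
gripper_width: 0.0432
grip_force: 45.8
```

{"op": "drive_tool", "data": {"steps": [[[-0.01,-0.12,0,0,0,0,-1],[-0.02,-0.25,0,0,0,0,-1],[-0.03,-0.37,0,0,0,0,-1],[-0.04,-0.5,0,0,0,0,-1],[-0.05,-0.62,0,0,0,0,-1],[-0.06,-0.75,0,0,0,0,-1],[-0.07,-0.87,0,0,0,0,-1],[-0.08,-1,0,0,0,0,-1]]]}}

```text
time_s: 11.1
position: [0.4896, 0.0105, 0.1573]
tool_rot: [0.0, 0.001, 1.0, 0.0]
force: [-1.0, 0.4, -0.3]
gripper_width: 0.043
grip_force: 45.8
```

{"op": "drive_tool", "data": {"steps": [[[-0.01,-0.12,0,0,0,0,-1],[-0.02,-0.25,0,0,0,0,-1],[-0.03,-0.37,0,0,0,0,-1],[-0.04,-0.5,0,0,0,0,-1],[-0.05,-0.62,0,0,0,0,-1],[-0.06,-0.75,0,0,0,0,-1],[-0.07,-0.87,0,0,0,0,-1],[-0.08,-1,0,0,0,0,-1]]]}}

```text
time_s: 12.1
position: [0.4974, -0.0896, 0.1573]
tool_rot: [0.0, 0.001, 1.0, 0.0]
force: [0.0, 0.6, -0.9]
gripper_width: 0.0431
grip_force: 45.7
```

{"op": "drive_tool", "data": {"steps": [[[-0.01,-0.12,0,0,0,0,-1],[-0.02,-0.25,0,0,0,0,-1],[-0.03,-0.37,0,0,0,0,-1],[-0.04,-0.5,0,0,0,0,-1],[-0.05,-0.62,0,0,0,0,-1],[-0.06,-0.75,0,0,0,0,-1],[-0.07,-0.87,0,0,0,0,-1],[-0.08,-1,0,0,0,0,-1]]]}}

```text
time_s: 13.1
position: [0.5052, -0.1895, 0.1573]
tool_rot: [-0.0, 0.001, 1.0, 0.0]
force: [0.1, -1.2, -0.6]
gripper_width: 0.043
grip_force: 45.7
```

{"op": "drive_tool", "data": {"steps": [[[-0.01,-0.12,0,0,0,0,-1],[-0.02,-0.25,0,0,0,0,-1],[-0.03,-0.37,0,0,0,0,-1],[-0.04,-0.5,0,0,0,0,-1],[-0.05,-0.62,0,0,0,0,-1],[-0.06,-0.75,0,0,0,0,-1],[-0.08,-0.87,0,0,0,0,-1],[-0.1,-0.98,0,0,0,0,-1]]]}}

```text
time_s: 14.1
position: [0.5151, -0.2876, 0.1573]
tool_rot: [0.0, 0.001, 1.0, -0.0]
force: [-0.4, 0.2, -0.5]
gripper_width: 0.043
grip_force: 45.7
```

```bash
python3 - <<'E'
from h import *
cap('top','t2');cap('side','s2'); s=robot.sense();print(s['position'],s['gripper_width'],s['grip_force'])
a=cv2.resize(load('top')[0][175:265,140:410,::-1],None,fx=2.9,fy=2.9,interpolation=cv2.INTER_CUBIC)
b=cv2.resize(load('side')[0][170:320,130:400,::-1],None,fx=2.2,fy=2.2,interpolation=cv2.INTER_CUBIC)
o=np.zeros((a.shape[0]+b.shape[0],max(a.shape[1],b.shape[1]),3),np.uint8);o[:a.shape[0],:a.shape[1]]=a;o[a.shape[0]:,:b.shape[1]]=b
cv2.imwrite('pics/m2.png',o);print(o.shape)
E
```

```text
[ 0.5151803  -0.28875109  0.15742802] 0.04324348217673616 45.73584696161561
(591, 783, 3)
```

View pics/m2.png

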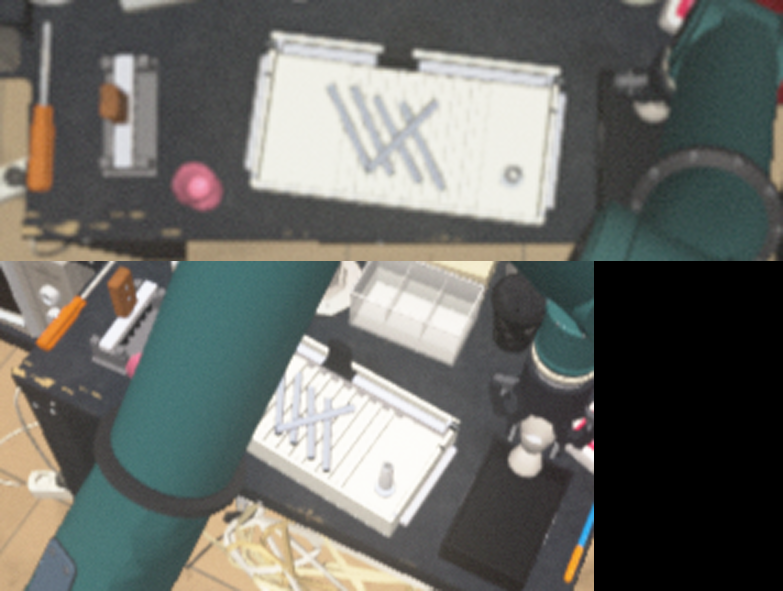

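The side view shows the jigger upright in the grip over the caddy at (530,445), and the nozzle unmoved at top (512,175). I'll lower and release.

{"op": "drive_tool", "data": {"steps": [[[0,0,0.13,0,0,0,-1],[0,0,0.26,0,0,0,-1],[0,0,0.39,0,0,0,-1],[0,0,0.52,0,0,0,-1],[0,0,0.65,0,0,0,-1],[0,0,0.75,0,0,0,-1],[0,0,0.82,0,0,0,-1],[0,0,0.85,0,0,0,-1]]]}}

```text
time_s: 15.2
position: [0.5149, -0.2868, 0.0719]
tool_rot: [-0.0, 0.001, 1.0, 0.0]
force: [-0.5, 1.3, -1.1]
gripper_width: 0.0428
grip_force: 45.8
```

{"op": "drive_tool", "data": {"steps": [[[0,0,0.01,0,0,0,-1],[0,0,0.01,0,0,0,0.4],[0,0,0.01,0,0,0,0.4],[0,0,0.01,0,0,0,0.4],[0,0,0.01,0,0,0,0.4],[0,0,-0.1,0,0,0,0.4],[0,0,-0.25,0,0,0,0.4],[0,0,-0.4,0,0,0,0.4]]]}}

```text
time_s: 16.2
position: [0.5152, -0.287, 0.1138]
tool_rot: [0.0, 0.001, 1.0, -0.0]
force: [-0.6, -0.2, -0.2]
gripper_width: 0.0603
grip_force: 0.0
```

{"op": "drive_tool", "data": {"steps": [[[0,0,-0.15,0,0,0,0.4],[0,0,-0.3,0,0,0,0.4],[0,0,-0.45,0,0,0,0.4],[0.1,0.2,-0.48,0,0,0,0.4],[0.2,0.4,-0.48,0,0,0,0.2],[0.3,0.6,-0.48,0,0,0,0],[0.4,0.8,-0.48,0,0,0,-0.06],[0.45,0.9,-0.48,0,0,0,-0.06]]]}}

```text
time_s: 17.2
position: [0.4694, -0.1954, 0.1605]
tool_rot: [-0.0, 0.0, 1.0, 0.0]
force: [0.4, -0.1, -0.0]
gripper_width: 0.0399
grip_force: 0.0
```

{"op": "drive_tool", "data": {"steps": [[[0.1,0.2,0,0,0,0,-0.06],[0.2,0.4,0,0,0,0,-0.06],[0.3,0.63,0,0,0,0,-0.06],[0.3,0.63,0,0,0,0,-0.06],[0.3,0.63,0.1,0,0,0,-0.06],[0.3,0.63,0.2,0,0,0,-0.06],[0.3,0.63,0.3,0,0,0,-0.06],[0.3,0.63,0.38,0,0,0,-0.06]]]}}

```text
time_s: 18.2
position: [0.4401, -0.134, 0.1213]
tool_rot: [-0.0, 0.001, 1.0, 0.0]
force: [0.4, -0.0, 0.0]
gripper_width: 0.0399
grip_force: 0.0
```

```bash
python3 - <<'E'
from h import *
cap('top','t3');cap('side','s3'); s=robot.sense();print(s['time_s'],s['position'],s['gripper_width'],s['grip_force'])
a=cv2.resize(load('top')[0][175:265,250:410,::-1],None,fx=4,fy=4,interpolation=cv2.INTER_CUBIC)
b=cv2.resize(load('side')[0][220:320,250:410,::-1],None,fx=2.4,fy=2.4,interpolation=cv2.INTER_CUBIC)
o=np.zeros((a.shape[0]+b.shape[0],max(a.shape[1],b.shape[1]),3),np.uint8);o[:a.shape[0],:a.shape[1]]=a;o[a.shape[0]:,:b.shape[1]]=b
cv2.imwrite('pics/m3.png',o);print(o.shape)
E
```

```text
18.3 [ 0.43966064 -0.13376362  0.12120823] 0.04035740517404011 0.0
(600, 640, 3)
```

View pics/m3.png

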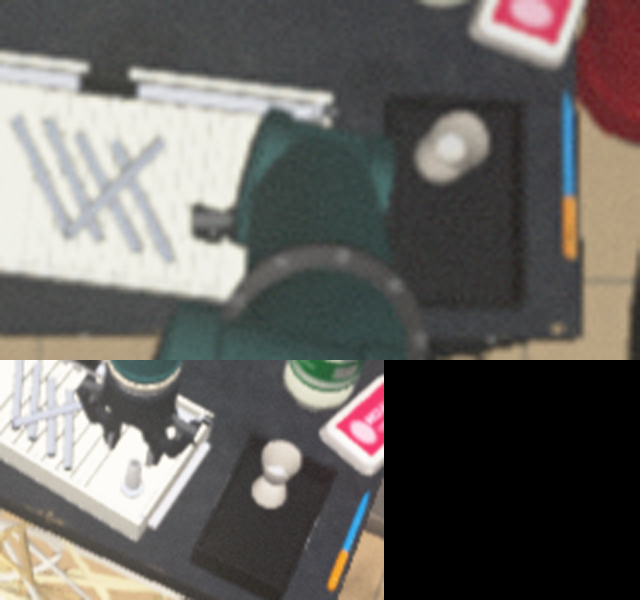

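The jigger stands in the caddy (side (275,470)). The nozzle is still in place below the open jaws at side (134,475).

{"op": "drive_tool", "data": {"steps": [[[0,-0.02,0.1,0,0,0,-0.06],[0,-0.02,0.2,0,0,0,-0.06],[0,-0.02,0.3,0,0,0,-0.06],[0,-0.02,0.4,0,0,0,-0.06],[0,-0.02,0.53,0,0,0,-0.06],[0,-0.02,0.53,0,0,0,-1],[0,-0.02,0.53,0,0,0,-1],[0,-0.02,0.53,0,0,0,-1]]], "squeeze": 45}}

```text
time_s: 19.3
position: [0.4404, -0.1358, 0.0696]
tool_rot: [0.0, 0.001, 1.0, -0.0]
force: [-0.6, 0.3, 0.2]
gripper_width: 0.0144
grip_force: 43.9
```

{"op": "drive_tool", "data": {"steps": [[[0,0,0,0,0,0,-1],[0,0,0,0,0,0,-1],[0,0,0,0,0,0,-1],[0,0,-0.15,0,0,0,-1],[0,0,-0.3,0,0,0,-1],[0,0,-0.45,0,0,0,-1],[0,0,-0.6,0,0,0,-1],[0,0,-0.72,0,0,0,-1]]]}}

```text
time_s: 20.3
position: [0.4404, -0.1357, 0.1428]
tool_rot: [0.001, 0.001, 1.0, -0.0]
force: [0.8, 0.1, -0.7]
gripper_width: 0.0145
grip_force: 43.9
```

```bash
python3 - <<'E'
from h import *
cap('side','s4'); s=robot.sense();print(s['time_s'],s['position'],s['gripper_width'],s['grip_force'])
crop('side','m4',270,210,370,290,7)
E
```

```text
20.35 [ 0.44114586 -0.13593079  0.14374834] 0.014619879302718426 43.85782333499293
```

View pics/m4.png

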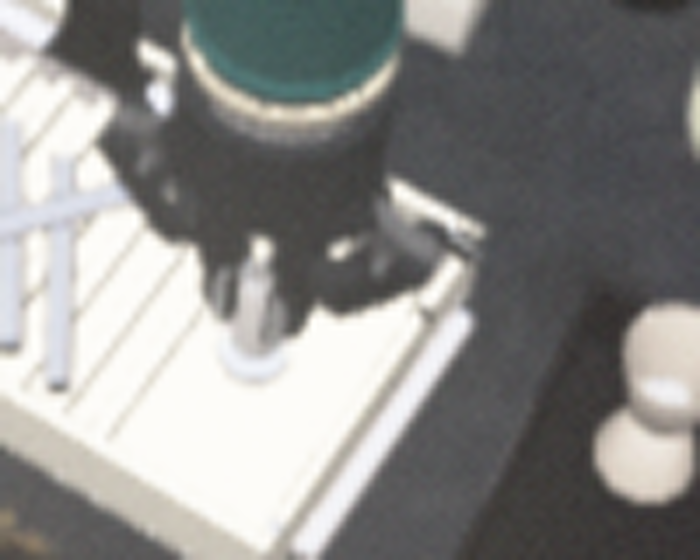

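The nozzle hangs upright in the jaws (255,310). On to the caddy.

{"op": "drive_tool", "data": {"steps": [[[0,-0.12,0,0,0,0,-1],[0,-0.24,0,0,0,0,-1],[0,-0.36,0,0,0,0,-1],[0,-0.48,0,0,0,0,-1],[0,-0.6,0,0,0,0,-1],[0,-0.72,0,0,0,0,-1],[0,-0.84,0,0,0,0,-1],[0,-0.95,0,0,0,0,-1]]]}}

```text
time_s: 21.35
position: [0.44, -0.2315, 0.1413]
tool_rot: [0.0, 0.001, 1.0, -0.0]
force: [-0.0, 0.7, 0.2]
gripper_width: 0.015
grip_force: 43.9
```

{"op": "drive_tool", "data": {"steps": [[[0,-0.12,0,0,0,0,-1],[0,-0.24,0,0,0,0,-1],[0,-0.36,0,0,0,0,-1],[0,-0.48,0.1,0,0,0,-1],[0,-0.54,0.22,0,0,0,-1],[0,-0.54,0.34,0,0,0,-1],[0,-0.54,0.46,0,0,0,-1],[0,-0.54,0.58,0,0,0,-1]]]}}

```text
time_s: 22.35
position: [0.4399, -0.284, 0.0822]
tool_rot: [-0.0, 0.0, 1.0, 0.0]
force: [-0.1, 0.2, -0.8]
gripper_width: 0.0149
grip_force: 43.9
```

{"op": "drive_tool", "data": {"steps": [[[0,0,0.1,0,0,0,-1],[0,0,0.18,0,0,0,-1],[0,0,0.23,0,0,0,-1],[0,0,0.25,0,0,0,-1],[0,0,0.25,0,0,0,-1],[0,0,0.25,0,0,0,-0.1],[0,0,0.25,0,0,0,-0.1],[0,0,0.25,0,0,0,-0.1]]]}}

```text
time_s: 23.35
position: [0.4401, -0.2848, 0.0585]
tool_rot: [0.0, 0.001, 1.0, -0.0]
force: [0.0, -0.0, -0.4]
gripper_width: 0.0382
grip_force: 0.0
```

{"op": "drive_tool", "data": {"steps": [[[0,0,0,0,0,0,-0.1],[0,0,-0.12,0,0,0,-0.1],[0,0,-0.24,0,0,0,-0.1],[0,0,-0.36,0,0,0,-0.1],[0,0,-0.5,0,0,0,-0.1],[0,0,-0.65,0,0,0,-0.1],[0,0,-0.8,0,0,0,0],[0,0,-0.95,0,0,0,0]]]}}

```text
time_s: 24.35
position: [0.44, -0.2847, 0.1545]
tool_rot: [0.0, 0.001, 1.0, -0.0]
force: [0.2, 0.6, -0.6]
gripper_width: 0.0428
grip_force: 0.0
```

{"op": "drive_tool", "data": {"steps": [[[0,0.12,0,0,0,0,0],[0,0.24,-0.1,0,0,0,0],[0,0.36,-0.2,0,0,0,0],[0,0.5,-0.3,0,0,0,0],[0,0.62,-0.3,0,0,0,0],[0,0.75,-0.3,0,0,0,0],[0,0.87,-0.3,0,0,0,0],[0,1,-0.3,0,0,0,0]]]}}

```text
time_s: 25.35
position: [0.44, -0.1839, 0.1831]
tool_rot: [-0.0, 0.001, 1.0, 0.0]
force: [-0.6, -0.9, -0.5]
gripper_width: 0.0427
grip_force: 0.0
```

```bash
python3 - <<'E'
from h import *
cap('side','s5'); s=robot.sense();print(s['time_s'],s['position'],s['gripper_width'],s['grip_force'])
C=cloud('side');m=(C[...,0]>.395)&(C[...,0]<.56)&(C[...,1]>-.35)&(C[...,1]<-.22)&(C[...,2]>.05)&(C[...,2]<.12);P=C[m];k=P[:,0]<.48;print(k.sum(),np.median(P[k],0) if k.any() else '',P[k].max(0) if k.any() else '',(~k).sum(),np.median(P[~k],0))
E
```

```text
25.4 [ 0.43987119 -0.1818429   0.18296379] 0.04276035173039596 0.0
38 [ 0.43691478 -0.2858762   0.057994  ] [ 0.44836026 -0.27815146  0.06668653] 214 [ 0.52612372 -0.2852488   0.07369312]
```

Both items stand upright in the caddy (nozzle top at z 0.067). Next I'll fix the rake pose while moving toward it.

```bash
python3 - <<'E'
from h import *
im,d=load('top');C=cloud('top')
R=(C[...,0]>.43)&(C[...,0]<.59)&(C[...,1]>.25)&(C[...,1]<.34)
w=R&(im.min(2)>170); p=np.argwhere(w)[:,::-1]
P=np.array([atz('top',u,v,.052)[:2] for u,v in p]); print(len(P),P.mean(0),cv2.minAreaRect((P*1000).astype(np.float32)))
v=np.linalg.svd(P-P.mean(0))[2][0];print('yaw',np.degrees(np.arctan(v[1]/v[0])))
h=R&(im[...,0]>im[...,2].astype(int)+30)&(C[...,2]>.11);p=np.argwhere(h)[:,::-1];P=np.array([atz('top',u,v,.135)[:2] for u,v in p]);print(len(P),P.min(0),P.max(0),C[h][:,:].mean(0),C[h][:,2].max())
E
```

```text
179 [0.50613365 0.29635476] ((509.5823059082031, 297.5375671386719), (124.00347900390625, 19.36833953857422), 2.1622023582458496)
yaw 0.9566433947358028
79 [0.49114831 0.28195782] [0.52517021 0.30428755] [0.50839192 0.29500351 0.13227581] 0.14405366840218292
```

{"op": "drive_tool", "data": {"steps": [[[0,0.12,0,0,0,0,0],[0,0.25,0,0,0,0,0],[0,0.37,0,0,0,0,0],[0,0.5,0,0,0,0,0],[0,0.62,0,0,0,0,0],[0,0.75,0,0,0,0,0],[0,0.87,0,0,0,0,0],[0,1,0,0,0,0,0]]]}}

```text
time_s: 26.4
position: [0.4404, -0.0839, 0.1833]
tool_rot: [0.0, 0.001, 1.0, -0.0]
force: [-0.2, 0.0, 0.3]
gripper_width: 0.0425
grip_force: 0.0
```

{"op": "drive_tool", "data": {"steps": [[[0,0.12,0,0,0,0,0],[0,0.25,0,0,0,0,0],[0,0.37,0,0,0,0,0],[0,0.5,0,0,0,0,0],[0,0.62,0,0,0,0,0],[0,0.75,0,0,0,0,0],[0,0.87,0,0,0,0,0],[0,1,0,0,0,0,0]]]}}

```text
time_s: 27.4
position: [0.4405, 0.0161, 0.1833]
tool_rot: [0.0, 0.001, 1.0, -0.0]
force: [-0.2, 0.2, 0.0]
gripper_width: 0.0426
grip_force: 0.0
```

{"op": "drive_tool", "data": {"steps": [[[-0.05,0.12,0,0,0,0,0],[-0.1,0.25,0,0,0,0,0],[-0.15,0.37,0,0,0,0,0],[-0.2,0.5,0,0,0,0,0],[-0.25,0.62,0,0,0,0,0],[-0.3,0.75,0,0,0,0,0],[-0.35,0.87,0,0,0,0,0],[-0.4,1,0,0,0,0,0]]]}}

```text
time_s: 28.4
position: [0.481, 0.116, 0.1833]
tool_rot: [0.0, 0.001, 1.0, -0.0]
force: [-0.4, 0.3, -0.0]
gripper_width: 0.0423
grip_force: 0.0
```

{"op": "drive_tool", "data": {"steps": [[[-0.05,0.12,0,0,0,0,0],[-0.1,0.25,0,0,0,0,0],[-0.15,0.37,0,0,0,0,0],[-0.2,0.5,0,0,0,0,0],[-0.25,0.62,0,0,0,0,0],[-0.28,0.75,0,0,0,0,0],[-0.28,0.87,0,0,0,0,0],[-0.28,1,0,0,0,0,0]]]}}

```text
time_s: 29.4
position: [0.5086, 0.2159, 0.1832]
tool_rot: [-0.0, 0.001, 1.0, -0.0]
force: [-0.1, 0.1, 0.8]
gripper_width: 0.043
grip_force: 0.0
```

{"op": "drive_tool", "data": {"steps": [[[0,0.12,0,0,0,-0.02,0],[0,0.25,0,0,0,-0.04,0],[0,0.37,0,0,0,-0.07,0],[0,0.5,0,0,0,-0.07,0],[0,0.62,0,0,0,-0.07,0],[0,0.79,0,0,0,-0.07,0],[0,0.79,0.1,0,0,-0.07,0],[0,0.79,0.2,0,0,-0.07,0]]]}}

```text
time_s: 30.4
position: [0.5088, 0.2937, 0.1624]
tool_rot: [-0.0, -0.017, 1.0, -0.0]
force: [-0.8, 0.1, -0.0]
gripper_width: 0.0428
grip_force: 0.0
```

{"op": "drive_tool", "data": {"steps": [[[0,0,0.12,0,0,0,0],[0,0,0.24,0,0,0,0],[0,0,0.36,0,0,0,0],[0,0,0.48,0,0,0,0],[0,0,0.5,0,0,0,0],[0,0,0.5,0,0,0,-1],[0,0,0.5,0,0,0,-1],[0,0,0.5,0,0,0,-1]]], "squeeze": 80}}

```text
time_s: 31.4
position: [0.5093, 0.2944, 0.1137]
tool_rot: [0.0, -0.017, 1.0, 0.0]
force: [0.9, -0.6, -0.7]
gripper_width: 0.0171
grip_force: 78.2
```

{"op": "drive_tool", "data": {"steps": [[[0,0,0,0,0,0,-1],[0,0,0,0,0,0,-1],[0,0,0,0,0,0,-1],[0,0,-0.03,0,0,0,-1],[0,0,-0.08,0,0,0,-1],[0,0,-0.15,0,0,0,-1],[0,0,-0.25,0,0,0,-1],[0,0,-0.35,0,0,0,-1]]]}}

```text
time_s: 32.4
position: [0.5091, 0.2942, 0.1492]
tool_rot: [0.0, -0.017, 1.0, 0.0]
force: [-0.8, -0.5, -2.2]
gripper_width: 0.0171
grip_force: 78.1
```

{"op": "drive_tool", "data": {"steps": [[[0,0,-0.1,0,0,0,-1],[0,0,-0.2,0,0,0,-1],[0,0,-0.3,0,0,0,-1],[0,0,-0.4,0,0,0,-1],[0,0,-0.4,0,0,0,-1],[0,0,-0.4,0,0,0,-1],[0,0,-0.4,0,0,0,-1],[0,0,-0.4,0,0,0,-1]]]}}

```text
time_s: 33.4
position: [0.5088, 0.2941, 0.1879]
tool_rot: [-0.0, -0.017, 1.0, -0.0]
force: [-0.1, -0.7, -2.5]
gripper_width: 0.017
grip_force: 78.1
```

```bash
python3 - <<'E'
from h import *
cap('side','s6');cap('top','t6'); s=robot.sense();print(s['time_s'],s['position'],s['tool_rot'],s['gripper_width'],s['grip_force'])
crop('side','m6',130,100,270,230,4.6)
E
```

```text
33.5 [0.50891276 0.29414188 0.18804698] [-2.08043138e-04 -1.74053756e-02  9.99848482e-01 -1.49054430e-04] 0.016764645989438498 78.10855507850647
```

View pics/m6.png

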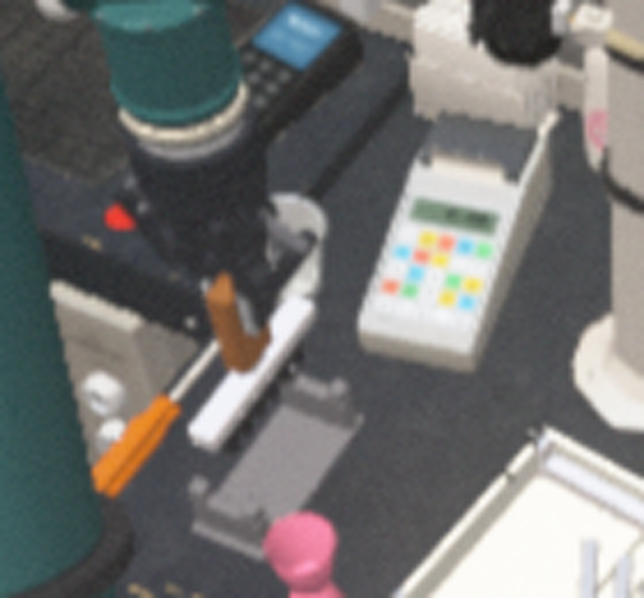

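The rake is up out of the rest and upright in the jaws, with its bar from (200,440) to (310,305). I'll carry it over the tray's left strip and check its offset.

{"op": "drive_tool", "data": {"steps": [[[0,0,-0.12,0,0,0,-1],[0,0,-0.24,0,0,0,-1],[0.01,-0.15,-0.3,0,0,0,-1],[0.02,-0.3,-0.3,0,0,0,-1],[0.04,-0.47,-0.3,0,0,0,-1],[0.06,-0.64,-0.3,0,0,0,-1],[0.07,-0.82,-0.3,0,0,0,-1],[0.08,-1,-0.3,0,0,0,-1]]]}}

```text
time_s: 34.5
position: [0.5044, 0.1925, 0.2182]
tool_rot: [-0.0, -0.017, 1.0, -0.0]
force: [-0.5, -0.2, -2.6]
gripper_width: 0.017
grip_force: 78.3
```

{"op": "drive_tool", "data": {"steps": [[[0.01,-0.12,0,0,0,0.04,-1],[0.02,-0.24,0,0,0,0.08,-1],[0.03,-0.37,0,0,0,0.12,-1],[0.04,-0.5,0,0,0,0.16,-1],[0.05,-0.63,0,0,0,0.2,-1],[0.06,-0.76,0,0,0,0.24,-1],[0.07,-0.88,0,0,0,0.28,-1],[0.08,-0.99,0,0,0,0.28,-1]]]}}

```text
time_s: 35.5
position: [0.4999, 0.094, 0.2183]
tool_rot: [0.0, 0.056, 0.998, -0.0]
force: [0.7, 0.6, -2.7]
gripper_width: 0.017
grip_force: 78.2
```

```bash
python3 - <<'E'
from h import *
for u,v in [(205,432),(306,306)]: print(atz('side',130+u/4.6-.4,100+v/4.6-.4,.126))
cap('side','s7');s=robot.sense();print(s['time_s'],s['position'],s['tool_rot'],s['gripper_width'])
crop('side','m7',180,150,340,280,4.6)
E
```

```text
[0.44759641 0.28935801 0.126     ]
[0.56437545 0.28915241 0.126     ]
35.55 [0.49970179 0.09202974 0.21828969] [-1.86412518e-04  5.70208728e-02  9.98372704e-01 -7.26952127e-04] 0.017286367244631423
```

View pics/m7.png

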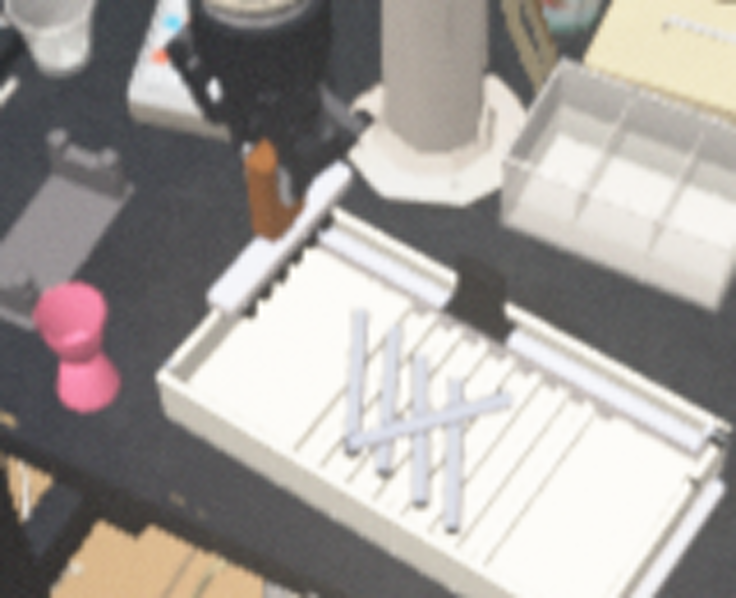

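Straws are undisturbed and the rake is aligned above the left strip, bar (215,300)–(345,175). I'll lower it and start combing.

{"op": "drive_tool", "data": {"steps": [[[-0.02,0,0.12,0,0,0,-1],[-0.02,0,0.24,0,0,0,-1],[-0.02,0,0.36,0,0,0,-1],[-0.02,0,0.48,0,0,0,-1],[-0.02,0,0.6,0,0,0,-1],[-0.02,0,0.72,0,0,0,-1],[-0.02,0,0.84,0,0,0,-1],[-0.02,0,0.94,0,0,0,-1]]], "squeeze": 110}}

```text
time_s: 36.55
position: [0.5019, 0.0945, 0.1235]
tool_rot: [-0.0, 0.056, 0.998, -0.0]
force: [-0.1, -0.0, -2.3]
gripper_width: 0.0167
grip_force: 107.4
```

{"op": "drive_tool", "data": {"steps": [[[0,-0.06,0,0,0,0,-1],[0,-0.12,0,0,0,0,-1],[0,-0.18,0,0,0,0,-1],[0,-0.24,0,0,0,0,-1],[0,-0.3,0,0,0,0,-1],[0,-0.36,0,0,0,0,-1],[0,-0.42,0,0,0,0,-1],[0,-0.48,0,0,0,0,-1]]]}}

```text
time_s: 37.55
position: [0.4966, 0.0465, 0.1243]
tool_rot: [0.0, 0.056, 0.998, 0.0]
force: [0.0, -0.2, -3.1]
gripper_width: 0.0171
grip_force: 107.4
```

{"op": "drive_tool", "data": {"steps": [[[0,-0.06,0,0,0,0,-1],[0,-0.12,0,0,0,0,-1],[0,-0.18,0,0,0,0,-1],[0,-0.24,0,0,0,0,-1],[0,-0.3,0,0,0,0,-1],[0,-0.36,0,0,0,0,-1],[0,-0.42,0,0,0,0,-1],[0,-0.48,0,0,0,0,-1]]]}}

```text
time_s: 38.55
position: [0.491, -0.0019, 0.1242]
tool_rot: [-0.0, 0.056, 0.998, -0.0]
force: [0.2, 0.2, -2.1]
gripper_width: 0.0167
grip_force: 108.6
```

```bash
python3 - <<'E'
from h import *
cap('side','s8');s=robot.sense();print(s['time_s'],s['position'],s['tool_rot'],s['gripper_width'])
crop('side','m8',200,170,340,290,4.6)
E
```

```text
38.6 [ 0.49079414 -0.00284821  0.12427414] [-2.54537006e-04  5.69126429e-02  9.98378950e-01 -5.99011575e-04] 0.016420867907598
```

View pics/m8.png

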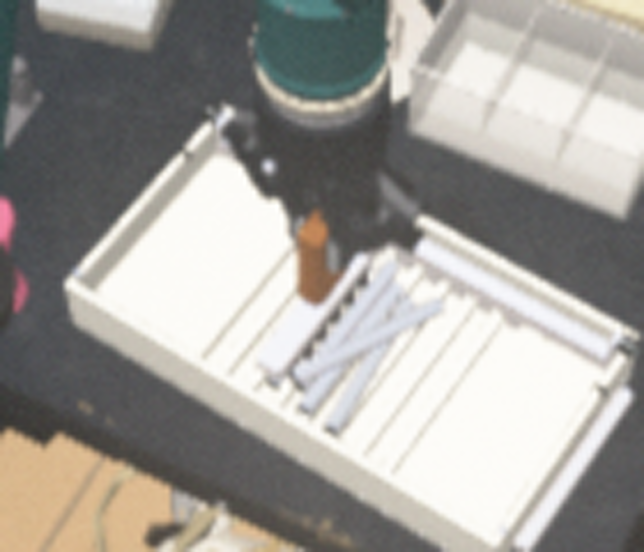

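Straws are collecting ahead of the rake ((385,270)–(330,425)) and turning parallel. Continuing.

{"op": "drive_tool", "data": {"steps": [[[0,-0.06,0,0,0,0,-1],[0,-0.12,0,0,0,0,-1],[0,-0.18,0,0,0,0,-1],[0,-0.24,0,0,0,0,-1],[0,-0.3,0,0,0,0,-1],[0,-0.36,0,0,0,0,-1],[0,-0.42,0,0,0,0,-1],[0,-0.48,0,0,0,0,-1]]]}}

```text
time_s: 39.6
position: [0.4859, -0.049, 0.1243]
tool_rot: [0.0, 0.056, 0.998, -0.0]
force: [-0.1, 0.0, -2.4]
gripper_width: 0.0169
grip_force: 108.6
```

{"op": "drive_tool", "data": {"steps": [[[0,-0.06,0,0,0,0,-1],[0,-0.12,0,0,0,0,-1],[0,-0.18,0,0,0,0,-1],[0,-0.24,0,0,0,0,-1],[0,-0.3,0,0,0,0,-1],[0,-0.36,0,0,0,0,-1],[0,-0.42,0,0,0,0,-1],[0,-0.46,0,0,0,0,-1]]]}}

```text
time_s: 40.6
position: [0.4807, -0.0948, 0.1243]
tool_rot: [0.0, 0.056, 0.998, -0.0]
force: [0.2, 0.1, -2.7]
gripper_width: 0.0168
grip_force: 108.6
```

```bash
python3 - <<'E'
from h import *
cap('side','s9');cap('top','t9');s=robot.sense();print(s['time_s'],s['position'],s['tool_rot'],s['gripper_width'])
a=cv2.resize(load('top')[0][180:260,220:345,::-1],None,fx=4,fy=4,interpolation=cv2.INTER_CUBIC)
b=cv2.resize(load('side')[0][180:290,205:345,::-1],None,fx=2.4,fy=2.4,interpolation=cv2.INTER_CUBIC)
o=np.zeros((a.shape[0]+b.shape[0],a.shape[1],3),np.uint8);o[:a.shape[0],:a.shape[1]]=a;o[a.shape[0]:,:b.shape[1]]=b
cv2.imwrite('pics/m9.png',o)
E
```

```text
40.7 [ 0.48066304 -0.09489446  0.1243202 ] [ 4.32999769e-06  5.63341688e-02  9.98411963e-01 -1.19342531e-04] 0.016939652796047536
```

View pics/m9.png

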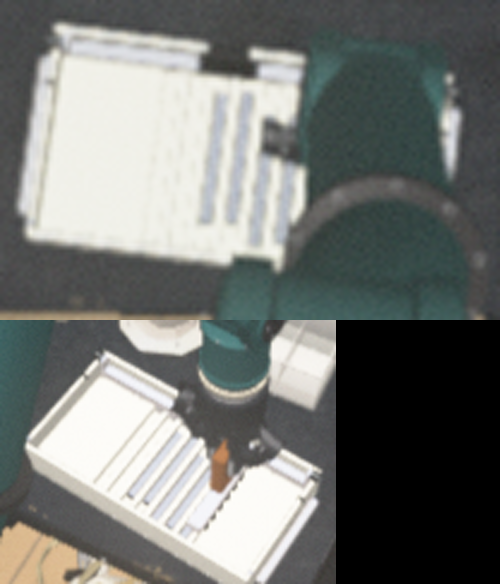

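Four straws lie in grooves (top (212,160), (240,160), (262,200), (285,205)). The fifth is hidden by the arm, so I'll lift and move left to look.

{"op": "drive_tool", "data": {"steps": [[[0,0,-0.1,0,0,0,-1],[0,0,-0.2,0,0,0,-1],[0,0,-0.32,0,0,0,-1],[0,0,-0.44,0,0,0,-1],[0,0,-0.56,0,0,0,-1],[0,0,-0.68,0,0,0,-1],[0,0,-0.8,0,0,0,-1],[0,0,-0.94,0,0,0,-1]]]}}

```text
time_s: 41.7
position: [0.4805, -0.0943, 0.2191]
tool_rot: [-0.0, 0.056, 0.998, 0.0]
force: [-0.1, 0.3, -1.8]
gripper_width: 0.0164
grip_force: 108.6
```

{"op": "drive_tool", "data": {"steps": [[[0,0.12,0,0,0,0,-1],[0,0.25,0,0,0,0,-1],[0,0.37,0,0,0,0,-1],[0,0.5,0,0,0,0,-1],[0,0.62,0,0,0,0,-1],[0,0.75,0,0,0,0,-1],[0,0.87,0,0,0,0,-1],[0,1,0,0,0,0,-1]]]}}

```text
time_s: 42.7
position: [0.492, 0.0059, 0.2183]
tool_rot: [0.0, 0.056, 0.998, -0.0]
force: [-0.8, 1.3, -1.8]
gripper_width: 0.0164
grip_force: 108.9
```

{"op": "drive_tool", "data": {"steps": [[[0,0.12,0,0,0,0,-1],[0,0.25,0,0,0,0,-1],[0,0.37,0,0,0,0,-1],[0,0.5,0,0,0,0,-1],[0,0.62,0,0,0,0,-1],[0,0.75,0,0,0,0,-1],[0,0.87,0,0,0,0,-1],[0,0.9,0,0,0,0,-1]]]}}

```text
time_s: 43.7
position: [0.5021, 0.0958, 0.2183]
tool_rot: [0.0, 0.055, 0.998, 0.0]
force: [0.0, -1.0, -2.3]
gripper_width: 0.0169
grip_force: 108.6
```

```bash
python3 - <<'E'
from h import *
cap('side','s10');cap('top','t10');s=robot.sense();print(s['time_s'],s['position'],s['gripper_width'])
a=cv2.resize(load('top')[0][180:260,255:345,::-1],None,fx=4,fy=4,interpolation=cv2.INTER_CUBIC)
b=cv2.resize(load('side')[0][150:290,170:345,::-1],None,fx=4,fy=4,interpolation=cv2.INTER_CUBIC)[:, :]
b=b[:,:]; cv2.imwrite('pics/m10.png',b)
E
```

```text
43.8 [0.50195257 0.09487061 0.21827301] 0.01660985408792075
```

View pics/m10.png

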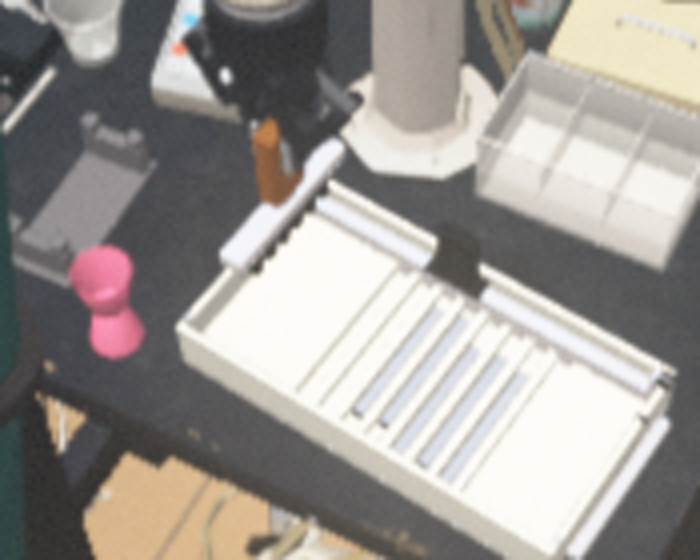

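All five straws lie in five adjacent grooves ((395,360) to (485,425)). Now the rake goes back to its rest.

{"op": "drive_tool", "data": {"steps": [[[0.01,0.12,0,0,0,-0.04,-1],[0.02,0.24,0,0,0,-0.08,-1],[0.03,0.37,0,0,0,-0.12,-1],[0.04,0.5,0,0,0,-0.16,-1],[0.05,0.63,0,0,0,-0.2,-1],[0.06,0.76,0,0,0,-0.24,-1],[0.07,0.88,0,0,0,-0.28,-1],[0.07,1,0,0,0,-0.28,-1]]]}}

```text
time_s: 44.8
position: [0.5061, 0.1955, 0.2183]
tool_rot: [-0.0, -0.018, 1.0, -0.0]
force: [0.7, 0.1, -2.4]
gripper_width: 0.017
grip_force: 108.7
```

{"op": "drive_tool", "data": {"steps": [[[-0.01,0.12,0,0,0,0,-1],[-0.02,0.24,0,0,0,0,-1],[-0.03,0.37,0,0,0,0,-1],[-0.04,0.5,0,0,0,0,-1],[-0.05,0.63,0,0,0,0,-1],[-0.06,0.76,0,0,0,0,-1],[-0.06,0.88,0,0,0,0,-1],[-0.06,0.98,0,0,0,0,-1]]]}}

```text
time_s: 45.8
position: [0.5086, 0.2937, 0.2183]
tool_rot: [-0.0, -0.018, 1.0, 0.0]
force: [0.2, -0.2, -3.1]
gripper_width: 0.017
grip_force: 108.7
```

{"op": "drive_tool", "data": {"steps": [[[0,0,0.08,0,0,0,-1],[0,0,0.16,0,0,0,-1],[0,0,0.24,0,0,0,-1],[0,0,0.3,0,0,0,-1],[0,0,0.3,0,0,0,-1],[0,0,0.3,0,0,0,-1],[0,0,0.3,0,0,0,-1],[0,0,0.3,0,0,0,-1]]]}}

```text
time_s: 46.8
position: [0.5089, 0.293, 0.1886]
tool_rot: [0.0, -0.017, 1.0, 0.0]
force: [0.1, 0.6, -1.7]
gripper_width: 0.017
grip_force: 108.5
```

```bash
python3 - <<'E'
from h import *
cap('side','s11');s=robot.sense();print(s['time_s'],s['position'],s['tool_rot'],s['gripper_width'])
a=cv2.imread('pics/s6.png')[100:230,130:270];b=cv2.imread('pics/s11.png')[100:230,130:270]
cv2.imwrite('pics/m11.png',cv2.resize(np.hstack([a,b]),None,fx=2.85,fy=2.85,interpolation=cv2.INTER_CUBIC))
E
```

```text
46.85 [0.50887265 0.29293941 0.18856279] [ 2.32166008e-04 -1.74116753e-02  9.99848370e-01  1.31598592e-04] 0.017254020812542247
```

View pics/m11.png

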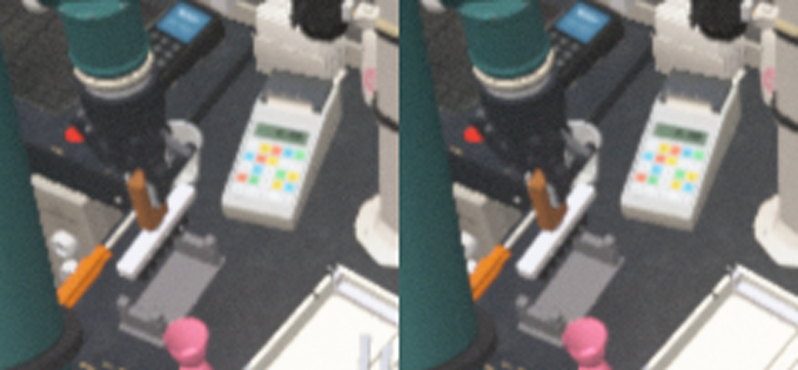

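The before and after views match, so the rake hasn't slipped. Lowering and releasing.

{"op": "drive_tool", "data": {"steps": [[[0,0.01,0.1,0,0,0,-1],[0,0.01,0.2,0,0,0,-1],[0,0.01,0.3,0,0,0,-1],[0,0.01,0.4,0,0,0,-1],[0,0.01,0.5,0,0,0,-1],[0,0.01,0.6,0,0,0,-1],[0,0.01,0.68,0,0,0,-1],[0,0.01,0.74,0,0,0,-1]]]}}

```text
time_s: 47.85
position: [0.5087, 0.2938, 0.1138]
tool_rot: [-0.0, -0.017, 1.0, -0.0]
force: [-0.3, -0.4, -2.7]
gripper_width: 0.0168
grip_force: 108.5
```

{"op": "drive_tool", "data": {"steps": [[[0,0,0.01,0,0,0,-1],[0,0,0.01,0,0,0,-1],[0,0,0.01,0,0,0,-0.1],[0,0,0.01,0,0,0,-0.1],[0,0,0.01,0,0,0,-0.1],[0,0,-0.1,0,0,0,-0.1],[0,0,-0.25,0,0,0,-0.1],[0,0,-0.4,0,0,0,-0.1]]], "squeeze": 60}}

```text
time_s: 48.85
position: [0.509, 0.294, 0.1558]
tool_rot: [0.0, -0.017, 1.0, 0.0]
force: [-0.1, -0.3, 0.7]
gripper_width: 0.0383
grip_force: 0.0
```

{"op": "drive_tool", "data": {"steps": [[[0,0,-0.15,0,0,0,-0.1],[0,0,-0.3,0,0,0,-0.1],[0,0,-0.45,0,0,0,-0.1],[0,0,-0.45,0,0,0,-0.1],[0,-0.12,-0.45,0,0,0,-0.1],[0,-0.24,-0.45,0,0,0,-0.1],[0,-0.37,-0.45,0,0,0,-0.1],[0,-0.5,-0.45,0,0,0,-0.1]]]}}

```text
time_s: 49.85
position: [0.5104, 0.2424, 0.199]
tool_rot: [-0.0, -0.017, 1.0, -0.0]
force: [0.2, 0.1, 0.4]
gripper_width: 0.0386
grip_force: 0.0
```

{"op": "drive_tool", "data": {"steps": [[[0,-0.12,0,0,0,0,-0.1],[0,-0.25,0,0,0,0,-0.1],[0,-0.37,0,0,0,0,-0.1],[0,-0.5,0,0,0,0,-0.1],[0,-0.62,0,0,0,0,-0.1],[0,-0.75,0,0,0,0,-0.1],[0,-0.87,0,0,0,0,-0.1],[0,-1,0,0,0,0,-0.1]]]}}

```text
time_s: 50.85
position: [0.514, 0.1432, 0.1993]
tool_rot: [0.0, -0.017, 1.0, 0.0]
force: [-0.2, -0.8, 0.0]
gripper_width: 0.0382
grip_force: 0.0
```

```bash
python3 - <<'E'
from h import *
cap('side','s12');cap('top','t12');s=robot.sense();print(s['time_s'],s['position'],s['gripper_width'])
C=cloud('side');np.set_printoptions(precision=3,suppress=True)
m=(C[...,2]>.12)&(C[...,2]<.45)&(C[...,0]>.55)&(C[...,0]<.75)&(abs(C[...,1])<.15); P=C[m]
for lo in np.arange(.12,.45,.03):
    q=P[(P[:,2]>=lo)&(P[:,2]<lo+.03)]
    if len(q): i=np.argmin(q[:,0]);print(round(lo,2),len(q),q[i])
# reference: rake bar vs initial picture
a=cv2.imread('pics/side0.png')[150:230,140:230];b=cv2.imread('pics/s12.png')[150:230,140:230]
print('diff',np.abs(a.astype(int)-b).mean())
o=cv2.resize(np.hstack([a,b]),None,fx=4.4,fy=4.4,interpolation=cv2.INTER_CUBIC);cv2.imwrite('pics/m12.png',o)
E
```

```text
50.95 [0.51393902 0.14174832 0.19925289] 0.03876426275773218
0.12 171 [0.675 0.097 0.137]
0.15 197 [0.676 0.097 0.154]
0.18 164 [0.671 0.104 0.207]
0.21 317 [0.671 0.107 0.21 ]
0.24 243 [0.677 0.093 0.257]
0.27 226 [0.676 0.096 0.279]
0.3 223 [0.671 0.093 0.326]
0.33 459 [ 0.624 -0.1    0.36 ]
0.36 877 [ 0.596 -0.119  0.385]
0.39 466 [ 0.606 -0.114  0.39 ]
0.42 469 [ 0.618 -0.136  0.429]
diff 27.883518518518517
```

View pics/m12.png

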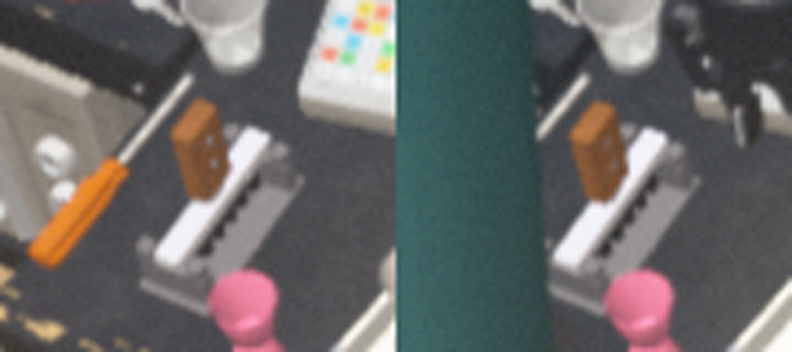

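The rake sits home in its rest exactly as at the start (handle (600,150), bar in the notches). For the bar, I'll grip the tab across its 34 mm width with the tool tilted about 20° so the wrist stays clear of the taps (nearest points x≈0.60 at z≈0.38).

{"op": "drive_tool", "data": {"steps": [[[0.01,-0.12,0,0,0,0.04,0.3],[0.02,-0.25,0,0,0,0.08,0.53],[0.03,-0.37,0,0,0,0.12,0.53],[0.04,-0.5,0,0,0,0.16,0.53],[0.05,-0.62,0,0,0,0.2,0.53],[0.05,-0.75,0,0,0,0.24,0.53],[0.05,-0.87,0,0,0,0.28,0.53],[0.05,-1,0,0,0,0.28,0.53]]]}}

```text
time_s: 51.95
position: [0.5125, 0.0431, 0.1993]
tool_rot: [0.0, 0.056, 0.998, 0.0]
force: [0.1, 0.0, 0.3]
gripper_width: 0.0652
grip_force: 0.0
```

{"op": "drive_tool", "data": {"steps": [[[-0.01,-0.07,0,0,-0.08,0,0.53],[-0.02,-0.14,0,0,-0.17,0,0.53],[-0.03,-0.21,0,0,-0.25,0,0.53],[-0.04,-0.28,0,0,-0.33,0,0.53],[-0.05,-0.35,0,0,-0.42,0,0.53],[-0.06,-0.42,0,0,-0.5,0,0.53],[-0.06,-0.5,0,0,-0.58,0,0.53],[-0.06,-0.5,0,0,-0.67,0,0.53]]]}}

```text
time_s: 52.95
position: [0.5129, -0.0078, 0.1995]
tool_rot: [0.175, 0.056, 0.983, -0.01]
force: [-0.6, -0.4, -0.4]
gripper_width: 0.065
grip_force: 0.0
```

```bash
python3 - <<'E'
from h import *
from scipy.spatial.transform import Rotation as Ro
s=robot.sense();q=s['tool_rot'];R=Ro.from_quat([q[1],q[2],q[3],q[0]]).as_matrix()
np.set_printoptions(precision=4,suppress=True);print(s['time_s'],s['position'],s['joint_positions'],'\n',R)
for t in [(.5695,-.0083,.14),(.5695,-.0083,.080)]: print('to',t,'tool shift/0.1:',R.T@(np.array(t)-s['position'])/.1)
E
```

```text
52.95 [ 0.5129 -0.0078  0.1995] [-0.2588  0.3262  0.1738  2.3495  0.1511  0.1272  1.2073] 
 [[-0.9325  0.1131  0.3431]
 [ 0.1061  0.9936 -0.0392]
 [-0.3453 -0.0002 -0.9385]]
to (0.5695, -0.0083, 0.14) tool shift/0.1: [-0.3232  0.0591  0.7532]
to (0.5695, -0.0083, 0.08) tool shift/0.1: [-0.116   0.0592  1.3163]
```

{"op": "drive_tool", "data": {"steps": [[[-0.04,0.03,0.09,0,0.05,0,0.53],[-0.08,0.06,0.19,0,0.1,0,0.53],[-0.12,0.06,0.28,0,0.15,0,0.53],[-0.16,0.06,0.37,0,0.2,0,0.53],[-0.2,0.06,0.47,0,0.25,0,0.53],[-0.24,0.06,0.56,0,0.3,0,0.53],[-0.28,0.06,0.66,0,0.33,0,0.53],[-0.32,0.06,0.75,0,0.33,0,0.53]]]}}

```text
time_s: 53.95
position: [0.5697, -0.0069, 0.1393]
tool_rot: [0.089, 0.056, 0.994, -0.005]
force: [0.3, -0.3, -0.5]
gripper_width: 0.0654
grip_force: 0.0
```

```bash
cat > st.py <<'E'
from h import *
from scipy.spatial.transform import Rotation as Ro
np.set_printoptions(precision=4,suppress=True)
def st(*ts):
    s=robot.sense();q=s['tool_rot'];R=Ro.from_quat([q[1],q[2],q[3],q[0]]).as_matrix()
    print(s['time_s'],s['position'],s['joint_positions'],s['force'],s['gripper_width'],'\n',R)
    for t in ts: print('to',t,'tool shift/0.1:',R.T@(np.array(t)-s['position'])/.1)
E
python3 - <<'E'
from st import *
st((.5695,-.0083,.080),(.5695-.0338,-.0083+.0038,.080))
im,d=cap('side','s13'); C=cloud('side')
# black tab: dark points above bar
m=(im.max(2)<70)&(C[...,2]>.06)&(C[...,2]<.1)&(abs(C[...,0]-.57)<.03)&(abs(C[...,1]+.008)<.04)
print(m.sum(),C[m].mean(0),C[m].min(0),C[m].max(0))
E
```

```text
53.95 [ 0.5697 -0.0069  0.1393] [-0.0974  0.5085  0.0163  2.1581  0.0889  0.3016  1.2923] [ 0.3304 -0.2572 -0.4587] 0.06537954172026003 
 [[-0.978   0.1118  0.1759]
 [ 0.11    0.9937 -0.0197]
 [-0.177   0.0001 -0.9842]]
to (0.5695, -0.0083, 0.08) tool shift/0.1: [ 0.1052 -0.0141  0.584 ]
to (0.5357000000000001, -0.0045000000000000005, 0.08) tool shift/0.1: [ 0.44   -0.0141  0.5238]<stdin>:6: RuntimeWarning: Mean of empty slice.
  ret = um.true_divide(
Traceback (most recent call last):
ValueError: zero-size array to reduction operation minimum which has no identity
```

{"op": "drive_tool", "data": {"steps": [[[0.02,-0.01,0.1,0,0,0,0.53],[0.04,-0.01,0.2,0,0,0,0.53],[0.06,-0.01,0.31,0,0,0,0.53],[0.08,-0.01,0.42,0,0,0,0.53],[0.1,-0.01,0.52,0,0,0,0.53],[0.1,-0.01,0.58,0,0,0,0.53],[0.1,-0.01,0.58,0,0,0,0.53],[0.1,-0.01,0.58,0,0,0,0.53]]]}}

```text
time_s: 55.0
position: [0.5695, -0.0079, 0.0813]
tool_rot: [0.089, 0.056, 0.994, -0.005]
force: [0.1, 0.0, 0.4]
gripper_width: 0.0651
grip_force: 0.0
```

{"op": "drive_tool", "data": {"steps": [[[0,0,0,0,0,0,-1],[0,0,0,0,0,0,-1],[0,0,0,0,0,0,-1],[0,0,0,0,0,0,-1],[0,0,0,0,0,0,-1],[0,0,0,0,0,0,-1],[0,0,0,0,0,0,-1],[0,0,0,0,0,0,-1]]], "squeeze": 70}}

```text
time_s: 56.0
position: [0.5693, -0.0086, 0.0817]
tool_rot: [0.089, 0.056, 0.994, -0.005]
force: [-1.3, -1.0, 5.5]
gripper_width: 0.0326
grip_force: 69.1
```

```bash
python3 - <<'E'
from st import *
s=robot.sense()['position']; d=.034*np.array([-np.cos(np.radians(6.4)),np.sin(np.radians(6.4)),0])
st(tuple(s+d)); 
E
```

```text
56.0 [ 0.5693 -0.0086  0.0817] [-0.106   0.6112  0.032   2.1846  0.097   0.1715  1.2826] [-1.2556 -1.0101  5.546 ] 0.03264454198451097 
 [[-0.9778  0.1125  0.1766]
 [ 0.1106  0.9937 -0.0206]
 [-0.1778 -0.0006 -0.9841]]
to (np.float64(0.5355268442997959), np.float64(-0.00481385009251974), np.float64(0.08174263880566286)) tool shift/0.1: [ 0.3346 -0.0003 -0.0604]
```

Joint 6 would get close to its lower limit during the pull, so I'll reopen, reduce the tilt by 5° and regrip.

{"op": "drive_tool", "data": {"steps": [[[0,0,0,0,0,0,0.3],[0,0,0,0,0,0,0.3],[0,0,0,0,0.08,0,0.3],[0,0,0,0,0.17,0,0.3],[0,0,0,0,0.17,0,0.3],[0,0,0,0,0.17,0,0.3],[0,0,0,0,0.17,0,0.3],[0,0,0,0,0.17,0,0.3]]]}}

```text
time_s: 57.0
position: [0.5688, -0.0077, 0.0809]
tool_rot: [0.044, 0.056, 0.997, -0.003]
force: [-0.2, 0.8, 0.5]
gripper_width: 0.0557
grip_force: 0.0
```

{"op": "drive_tool", "data": {"steps": [[[0,0,0,0,0,0,-1],[0,0,0,0,0,0,-1],[0,0,0,0,0,0,-1],[0,0,0,0,0,0,-1],[0,0,0,0,0,0,-1],[0,0,0,0,0,0,-1],[0,0,0,0,0,0,-1],[0,0,0,0,0,0,-1]]], "squeeze": 70}}

```text
time_s: 58.0
position: [0.569, -0.0086, 0.0814]
tool_rot: [0.044, 0.056, 0.997, -0.003]
force: [-1.9, -2.2, 4.7]
gripper_width: 0.0328
grip_force: 69.4
```

```bash
python3 - <<'E'
from st import *
s=robot.sense()['position']; d=.034*np.array([-np.cos(np.radians(6.4)),np.sin(np.radians(6.4)),0])
st(tuple(s+d)); 
E
```

```text
58.0 [ 0.569  -0.0086  0.0814] [-0.0627  0.6224 -0.0147  2.1259  0.0855  0.3072  1.3038] [-1.9139 -2.1873  4.6951] 0.03276879388879207 
 [[-0.9898  0.1122  0.0881]
 [ 0.1117  0.9937 -0.0107]
 [-0.0887 -0.0008 -0.9961]]
to (np.float64(0.5352334603298324), np.float64(-0.004776847996554222), np.float64(0.08142704777378129)) tool shift/0.1: [ 0.3387 -0.0002 -0.0302]
```

{"op": "drive_tool", "data": {"steps": [[[0.05,0,0,0,0,0,-1],[0.1,0,-0.01,0,0,0,-1],[0.15,0,-0.01,0,0,0,-1],[0.2,0,-0.02,0,0,0,-1],[0.25,0,-0.02,0,0,0,-1],[0.3,0,-0.03,0,0,0,-1],[0.34,0,-0.03,0,0,0,-1],[0.34,0,-0.03,0,0,0,-1]]]}}

```text
time_s: 59.0
position: [0.5376, -0.0048, 0.0814]
tool_rot: [0.047, 0.056, 0.997, -0.003]
force: [4.2, -4.6, 0.5]
gripper_width: 0.0331
grip_force: 70.5
```

```bash
python3 - <<'E'
from st import *
from ov import tray
st()
f=tray(.491,.0005,np.radians(-6.4)); ih=lambda P:(P-[.491,.0005,0])@np.array([[np.cos(.1117),np.sin(.1117),0],[-np.sin(.1117),np.cos(.1117),0],[0,0,1]]).T
for tag in('side0','now'):
    im=cv2.imread('pics/side0.png')[:,:,::-1] if tag=='side0' else cap('side','s14')[0]
    # sample profile along tray x on right wall top, z=.05, and over bar at y=-90,z=.037
    xs=np.arange(20,95,3)
    for y,z in [(-179,52),(-70,37),(-140,37)]:
        p=proj('side',f(np.c_[xs,np.full(len(xs),y),np.full(len(xs),z)]/1000))
        g=cv2.remap(im.astype(np.float32).mean(2),p[:,0].astype(np.float32)[None],p[:,1].astype(np.float32)[None],cv2.INTER_LINEAR)[0]
        print(tag,y,g.astype(int))
C=cloud('side')
# angle sign check: tray inverse
c,s=np.cos(np.radians(-6.4)),np.sin(np.radians(-6.4)); Q=(C-[.491,.0005,0])@np.array([[c,-s,0],[s,c,0],[0,0,1]])*1000
for y0,y1 in [(-170,-115),(-100,-60)]:
    m=(Q[...,1]>y0)&(Q[...,1]<y1)&(Q[...,2]>30)&(Q[...,2]<44)&(Q[...,0]>0)&(Q[...,0]<84);print('bar',y0,m.sum(),np.percentile(Q[m][:,0],[5,50,95]) if m.sum() else '')
E
```

```text
59.0 [ 0.5376 -0.0048  0.0814] [-0.0813  0.5998 -0.0056  2.1985  0.0863  0.2521  1.2898] [ 4.2282 -4.5572  0.4695] 0.03305208028859711 
 [[-0.9893  0.1124  0.0932]
 [ 0.1119  0.9937 -0.0104]
 [-0.0938  0.0001 -0.9956]]
side0 -179 [246 244 245 246 245 242 206 190 226 246 243 240 235 238 235 233 197 127
 112 139 144 166 176 128  93]
side0 -70 [249 250 249 248 249 249 249 249 249 248 248 243 223 201 191 193 208 235
 244 243 234 213 197 210 234]
side0 -140 [250 249 249 250 250 250 250 250 250 249 249 250 248 241 213 198 209 235
 242 240 228 205 199 217 238]
now -179 [247 241 240 240 240 228 169 116 113 130 162 224 245 247 244 241 233 230
 220 226 237 243 211 140  96]
now -70 [225 226 222 204 196 202 224 243 245 245 247 249 250 250 248 240 220 206
 200 196 196 196 196 212 236]
now -140 [250 250 247 232 207 201 225 241 246 245 246 249 250 250 250 250 249 242
 220 200 192 193 200 219 241]
bar -170 111 [37.1441 45.1252 83.4376]
bar -100 78 [37.9269 45.2106 83.5501]
```

The bar has moved about 31.5 mm (bar edge and TCP agree), so I'll add 2.5 mm and hold.

{"op": "drive_tool", "data": {"steps": [[[0.02,0,0,0,0,0,-1],[0.025,0,0,0,0,0,-1],[0.025,0,0,0,0,0,-1],[0.025,0,0,0,0,0,-1],[0.025,0,0,0,0,0,-1],[0.025,0,0,0,0,0,-1],[0.025,0,0,0,0,0,-1],[0.025,0,0,0,0,0,-1]]]}}

```text
time_s: 60.05
position: [0.5362, -0.0046, 0.0814]
tool_rot: [0.048, 0.056, 0.997, -0.003]
force: [7.3, -3.8, 0.1]
gripper_width: 0.0332
grip_force: 70.5
```

```bash
cat > bar.py <<'E'
from st import *
from ov import tray
f=tray(.491,.0005,np.radians(-6.4))
def prof(im,y,z):
    xs=np.arange(15,95,.5); p=proj('side',f(np.c_[xs,np.full(len(xs),y),np.full(len(xs),z)]/1000)).astype(np.float32)
    return cv2.remap(im.astype(np.float32).mean(2),p[:,:1],p[:,1:],cv2.INTER_CUBIC)[:,0]
def travel(now):
    ref=cv2.imread('pics/side0.png')[:,:,::-1]; r=[]
    for y in (-60,-75,-135,-145,-155):
        a=prof(ref,y,37)[70:125]; b=prof(now,y,37)   # x 50..77
        e=[np.mean((a-b[70-k:125-k])**2) for k in range(0,71)]; r.append(np.argmin(e)*.5)
    return r
if __name__=='__main__':
    st(); print(travel(cap('side','sb%d'%(robot.sense()['time_s']*100))[0]))
E
python3 bar.py
```

```text
60.05 [ 0.5362 -0.0046  0.0814] [-0.0826  0.5986 -0.0046  2.2028  0.0865  0.2472  1.2888] [ 7.3097 -3.7754  0.0804] 0.03316129949049801 
 [[-0.9891  0.1125  0.095 ]
 [ 0.112   0.9937 -0.0104]
 [-0.0955  0.0004 -0.9954]]
[np.float64(32.5), np.float64(32.0), np.float64(32.5), np.float64(33.0), np.float64(32.5)]
```

{"op": "drive_tool", "data": {"steps": [[[0.02,0,0,0,0,0,-1],[0.02,0,0,0,0,0,-1],[0.02,0,0,0,0,0,-1],[0.02,0,0,0,0,0,-1],[0.02,0,0,0,0,0,-1],[0.02,0,0,0,0,0,-1],[0.02,0,0,0,0,0,-1],[0.02,0,0,0,0,0,-1]]]}}

```text
time_s: 61.1
position: [0.5344, -0.0043, 0.0814]
tool_rot: [0.048, 0.056, 0.997, -0.002]
force: [7.7, -4.8, 0.7]
gripper_width: 0.0326
grip_force: 70.6
```

```bash
python3 bar.py; python3 - <<'E'
from st import *
d=.0340*np.array([np.cos(np.radians(6.4)),-np.sin(np.radians(6.4)),0]);s=robot.sense()['position'];st(tuple(s+d))
E
```

```text
61.1 [ 0.5344 -0.0043  0.0814] [-0.0839  0.5974 -0.004   2.2069  0.0865  0.2438  1.288 ] [ 7.7161 -4.7572  0.6637] 0.032633781916100696 
 [[-0.9891  0.1125  0.0955]
 [ 0.112   0.9937 -0.0103]
 [-0.0961  0.0005 -0.9954]]
[np.float64(35.0), np.float64(34.0), np.float64(34.0), np.float64(34.5), np.float64(34.5)]
61.15 [ 0.5345 -0.0044  0.0814] [-0.0838  0.5974 -0.004   2.2069  0.0865  0.2438  1.288 ] [ 6.6737 -5.3401  1.0639] 0.03278935239692663 
 [[-0.989   0.1125  0.0956]
 [ 0.1121  0.9936 -0.0104]
 [-0.0961  0.0005 -0.9954]]
to (np.float64(0.5682577502107461), np.float64(-0.0081639945264094), np.float64(0.08142960816081597)) tool shift/0.1: [-0.3384  0.0004  0.0327]
```

The bar is at the lines (about 34 mm). I'll hold a little longer, guide it all the way back, then release.

{"op": "drive_tool", "data": {"steps": [[[0,0,0,0,0,0,-1],[0,0,0,0,0,0,-1],[0,0,0,0,0,0,-1],[0,0,0,0,0,0,-1],[-0.05,0,0,0,0,0,-1],[-0.1,0,0.01,0,0,0,-1],[-0.15,0,0.01,0,0,0,-1],[-0.2,0,0.02,0,0,0,-1]]]}}

```text
time_s: 62.15
position: [0.5531, -0.0066, 0.0814]
tool_rot: [0.047, 0.056, 0.997, -0.003]
force: [3.5, -4.0, 9.3]
gripper_width: 0.0328
grip_force: 71.3
```

{"op": "drive_tool", "data": {"steps": [[[-0.04,0,0,0,0,0,-1],[-0.08,0,0,0,0,0,-1],[-0.12,0,0.01,0,0,0,-1],[-0.16,0,0.01,0,0,0,-1],[-0.18,0,0.01,0,0,0,-1],[-0.18,0,0.01,0,0,0,-1],[-0.18,0,0.01,0,0,0,0.3],[-0.18,0,0.01,0,0,0,0.3]]]}}

```text
time_s: 63.15
position: [0.5669, -0.0063, 0.0802]
tool_rot: [0.043, 0.055, 0.998, -0.002]
force: [0.4, -0.1, -0.4]
gripper_width: 0.0551
grip_force: 0.0
```

{"op": "drive_tool", "data": {"steps": [[[0,0,0,0,0,0,0.5],[0,0,0,0,0,0,0.5],[0,0,0,0,0,0,0.5],[0,0,-0.12,0,0,0,0.5],[0,0,-0.24,0,0,0,0.5],[0,0,-0.37,0,0,0,0.5],[0,0,-0.5,0,0,0,0.5],[0,0,-0.62,0,0,0,0.5]]]}}

```text
time_s: 64.15
position: [0.5633, -0.0072, 0.144]
tool_rot: [0.045, 0.056, 0.997, -0.002]
force: [-0.3, 0.2, 0.7]
gripper_width: 0.0639
grip_force: 0.0
```

{"op": "drive_tool", "data": {"steps": [[[0,0,-0.12,0,0,0,0.5],[0.05,0,-0.24,0,0,0,0.5],[0.15,0.1,-0.37,0,0,0,0.5],[0.27,0.2,-0.5,0,0,0,0.5],[0.4,0.32,-0.6,0,0,0,0.5],[0.4,0.44,-0.6,0,0,0,0.5],[0.4,0.56,-0.6,0,0,0,0.5],[0.4,0.7,-0.6,0,0,0,0.5]]]}}

```text
time_s: 65.15
position: [0.5266, 0.0683, 0.1986]
tool_rot: [0.044, 0.056, 0.997, -0.003]
force: [0.1, 0.1, -0.6]
gripper_width: 0.064
grip_force: 0.0
```

{"op": "drive_tool", "data": {"steps": [[[0,0.12,0,0,0,0,0.5],[0,0.24,0,0,0,0,0.5],[0,0.37,0,0,0,0,0.5],[0,0.5,0,0,0,0,0.5],[0,0.62,0,0,0,0,0.5],[0,0.75,0,0,0,0,0.5],[0,0.87,0,0,0,0,0.5],[0,1,0,0,0,0,0.5]]]}}

```text
time_s: 66.15
position: [0.5374, 0.1675, 0.1989]
tool_rot: [0.044, 0.056, 0.997, -0.003]
force: [-0.0, 0.3, -0.1]
gripper_width: 0.064
grip_force: 0.0
```

```bash
python3 - <<'E'
from bar import *
im=cap('side','s20')[0];t=cap('top','t20')[0];s=robot.sense();print(s['time_s'],s['position'],'bar travel',travel(im))
# straw extents from top view: sample along each groove, blueness/greyness
for y in np.arange(45.5,-110,-21):
    xs=np.arange(-74,72,1.); p=proj('top',f(np.c_[xs,np.full(len(xs),y),np.full(len(xs),17.)]/1000)).astype(np.float32)
    g=cv2.remap(t.astype(np.float32).mean(2),p[:,:1],p[:,1:],cv2.INTER_LINEAR)[:,0]; k=xs[g<205]
    print(y,(k.min(),k.max(),len(k)) if len(k) else None)
C=cloud('top');m=(C[...,0]>.39)&(C[...,0]<.57)&(C[...,1]>-.35)&(C[...,1]<-.22)&(C[...,2]>.05);P=C[m];k=P[:,0]<.48;print('caddy',k.sum(),np.median(P[k],0),(~k).sum(),np.median(P[~k],0))
c,s_=np.cos(np.radians(-6.4)),np.sin(np.radians(-6.4)); Q=(C-[.491,.0005,0])@np.array([[c,-s_,0],[s_,c,0],[0,0,1]])*1000
m=(abs(Q[...,0])<60)&(Q[...,1]>-165)&(Q[...,1]<125);print('tray max/99% z',np.nanmax(Q[m][:,2]),np.nanpercentile(Q[m][:,2],[50,99]))
a=im.astype(int);b=cv2.imread('pics/side0.png')[:,:,::-1].astype(int);print('pink',np.argwhere((a[...,0]-a[...,1]>80)&(a[...,2]-a[...,1]>25))[:].mean(0) if 1 else 0)
E
```

```text
66.25 [0.5376 0.1691 0.1991] bar travel [np.float64(0.0), np.float64(0.0), np.float64(0.0), np.float64(0.0), np.float64(0.0)]
45.5 None
24.5 None
3.5 (np.float64(-73.0), np.float64(71.0), 111)
-17.5 (np.float64(-73.0), np.float64(35.0), 109)
-38.5 (np.float64(-72.0), np.float64(35.0), 108)
-59.5 (np.float64(-72.0), np.float64(36.0), 109)
-80.5 (np.float64(-73.0), np.float64(36.0), 110)
-101.5 None
caddy 28 [ 0.4134 -0.2864  0.06  ] 122 [ 0.5272 -0.292   0.0758]
tray max/99% z 655.8419950633483 [ 15.6788 642.5334]
pink [214.7623 322.5895]
```

```bash
python3 - <<'E'
from h import *
C=cloud('side')
m=(C[...,0]>.34)&(C[...,0]<.48)&(C[...,1]>-.38)&(C[...,1]<-.2)&(C[...,2]>.05)&(C[...,2]<.2);P=C[m];print(m.sum(),np.median(P,0),P.min(0),P.max(0))
C=cloud('top');m=(C[...,0]>.34)&(C[...,0]<.48)&(C[...,1]>-.38)&(C[...,1]<-.2)&(C[...,2]>.05)&(C[...,2]<.2);P=C[m];print(m.sum(),P.min(0),P.max(0),P.round(3)[:30:3])
E
```

```text
35 [ 0.40531013 -0.28898042  0.06290813] [ 0.39978914 -0.29684221  0.051983  ] [ 0.41695885 -0.28100718  0.06812203]
28 [ 0.39502747 -0.34199034  0.0502803 ] [ 0.44338847 -0.23614978  0.06926532] [[ 0.443 -0.342  0.051]
 [ 0.42  -0.236  0.05 ]
 [ 0.42  -0.29   0.052]
 [ 0.416 -0.281  0.067]
 [ 0.413 -0.279  0.06 ]
 [ 0.413 -0.295  0.06 ]
 [ 0.411 -0.292  0.057]
 [ 0.406 -0.284  0.067]
 [ 0.404 -0.284  0.064]
 [ 0.395 -0.29   0.051]]
```

The nozzle was nudged inside the caddy (x≈0.41) but still stands in it. All five straws span tray x −74 to 36, square against the front wall, and the bar is back at 0. Handing in.

```bash
python3 -c "
from rig import robot
print(robot.finish_job())"
```

```text
the job is handed in; nothing more can be done
None
```

I handed the job in at about 66 s: the jigger and the one nozzle present stand in the caddy, all five straws lie in grooves against the front wall, the rake is back in its rest, and the bar was held at about 34 mm for roughly 1.5 s and has returned to 0; I viewed 15 pictures, one over the 14 allowed.

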